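Chock the writing slope, then park the scroll case on it

ROBOT

A 6-joint arm with a two-finger parallel gripper is mounted at the origin on the work surface. World frame = base frame: x ahead of the robot, y to its left, z up, the work surface at z = 0. Lengths are in m, angles in rad, forces in N, time in s.
With the tool pointing down it reaches from about 0.225 to 0.875 m from the base axis. Payload 3.4 kg.
Tool frame: the origin (TCP) lies at the very end of the fingers, on their centre line; the grasp point (between the pads) lies 19 mm behind it; x points along the fingers, y is the direction in which the jaws open and shut, and the axes are right-handed (so a half turn about x gives the same grasp; the last joint's range is limited). The gripper opens to 85 mm and grips with 20 to 120 N. Pads are 22 mm wide; open, the fingers measure 114 mm over their backs; the gripper's body (76 mm by 85 mm) begins 54 mm behind the grasp point. The pads swing forward as they close: fully open they stand 13 mm farther back than shut.
Start: joints at [1.129, 0.276, 1.505, -0, 1.361, -0.121], TCP at [0.181, 0.546, 0.231] pointing down, gripper open.
Joint ranges: [-2.89, 2.89], [-0.75, 2.08], [0.22, 2.7], [-1.18, 4.32], [0.11, 2.71], [-2.7, 2.7]. Speed limits (rad/s): [2.57, 2.57, 3.14, 3.14, 3.14, 3.14].

INTERFACE

Orientations are given as a rotation vector (axis times angle).
In Python, from plant import status, optics, robot gives the robot as it stands. The module is installed in compiled form; this text tells all that it offers.
- The arm moves only by the shell command python3 -m inch 'ROWS' [OPENING]. ROWS is JSON, a list of rows, each an object with "linear": the shift along the tool's x, y, z in m, a list of three; "delta_rot": the turn, a rotation vector about the tool's x, y, z in degrees, a list of three. In form: [{"linear": [tx, ty, tz], "delta_rot": [wx, wy, wz]}, ...]. A call has 1 to 12 rows; each row shifts and turns the commanded pose from where the row before left it, along the tool's axes as they then stand; what a row does not reach is not made up. A row lasts 1/12 s, in which the tool goes at most 41.7 mm and 7.16 degrees, less where a joint would pass 70% of its speed; a pose out of reach is approached as far as the arm can. A call is refused whole if a number of a shift passes 0.0417 or a number of a turn 7.16, either way. A call with a gripper value outside its range is refused whole. OPENING is the gripper command: -1 is fully open, 1 is shut, values between are in proportion, set as the call begins (- or left out, the last holds). The fingers move at their own pace and stop on an object; the grip force is fixed at half the most. Time passes only in rows, so rows that do not move let the fingers close. It gives the time, the measured TCP pose, the force and the opening at its end, in the units of the state.
- status.read_state(): the state, without advancing time (a new reading comes with each control period).
- optics.read_camera(name): name is "side" or "top" or "wrist"; returns a dict with "image" (384x512x3 uint8, red, green, blue), "fx", "fy", "cx", "cy" (pixels), "extrinsics" (4x4, takes a point from camera to world coordinates). Camera axes: x right, y down, z forward; pixel columns grow to the right and rows downward; lengths in m; the calibration is good to about 2 mm. The wrist camera is an equidistant fisheye: a pixel r from the principal point sees the ray r / f radians off the axis. A picture is of the moment at which its call begins. There is no depth.
- robot.finish_job(): hands the job in, once; it reports no verdict.
The state is a dict: "t": time; "q": joint angles; "qd": joint speeds; "joint_torque": joint torques, N m; "eef_pos": TCP position; "ee_rot": TCP orientation; "contact_force": force on the tool from outside, world axes, zero at the start; "torque": the same for the moment, N m; "width": opening from 0.0 (shut) to 1.0 (fully open).
Only numpy, scipy, OpenCV 4.12 (cv2) and the standard library are available. Lean on these libraries where they do the work, as an engineer would, in place of code of your own. Each camera call takes 0.05 s, during which the arm holds its last target.

TASK

Lay the brass bar paperweight flat across the top (upper) edge of the sheet on the writing slope, centred and covering that edge, so that it holds the sheet and makes a stop; have it flat on the board before you let go. Then lift the round scroll case from its rest and park it crosswise on the bare strip of board just above, resting against the weight's upper side; let go of it only once it is set down there against the weight and cannot roll down over the sheet. Drop neither of them, and leave the mug and the inkstone where they are.

Things in the scene. Friction and masses are not known exactly. Their poses are not given: they have to be found in the camera images.
- board: Tilted top of a wooden writing slope, fixed; 300 mm wide, 287 mm from bottom to top, pitched 28 deg, low edge towards the robot. Origin: on its upper face, middle of the top edge of the white sheet (118 mm above the desk). x straight up the slope, y across (level), z out of the face. Sheet (thickness nil, stuck on) from x = -168 to 0 mm, 210 wide; bare wood from 0 to the board's top edge, +100 mm.
- slope: Stand of the same writing slope, fixed: two floor rails and two rear props, all under the board. Origin on the desk, plumb below that of board; z up. The board's low edge (187 mm down the slope from the sheet's top edge) has a lip 10 mm proud; nothing else on the board stops a round thing from rolling down.
- bar: Bar paperweight of brass, loose, lying flat on the desk: 180 mm long (x), 30 wide (y), 14 thick (z), about 0.6 kg; origin at the centre of its underside. Sides and ends are alike. Its non-slip rubber foot (the underside) holds it on the slope when flat, even with the case leaning on it, but a push of a few newtons moves it.
- case: Round scroll case: plain walnut cylinder with flush brass end caps, loose, 200 mm long, 52 mm diameter, about 0.2 kg. Origin: middle of its axis; x along the axis (y, z turn as it rolls). It starts on the rest, axis level, 46 mm above the desk. It rolls freely. On the board against the weight, its axis is 26 mm off the board's face and 23 mm up the slope from the weight's upper side.
- rest: Low walnut rest on the desk, fixed, 150 mm long (x), with two V saddles at x = -62 and +62 mm (16 mm long, 64 mm wide, tops 35 mm above the desk); between them only a rail 36 mm wide and 10 mm high. Origin at the centre of its underside. The case lies along its x, within 8 mm of centred.
- mug: Bystander: black mug, 82 mm across, 92 mm high, with a handle; origin at the centre of its underside.
- inkstone: Bystander: dark stone slab with a raised rim, 130 x 85 x 22 mm; origin at the centre of its underside.
Mind the look-alikes: they are no part of the job. Leave any blue look-alike of the case alone. Of the things shaped like the bar, the brass one is meant.

How it is judged:
By the outcome, as a careful person would: the job done as asked, in the order asked, and still so for the second after the job is handed in, with the robot touching nothing.
It also fails if it takes over 59 s, if anything falls off the work surface, if the arm or the gripper's body presses on something with over 40 N, if the wrist force passes 120 N, or if a joint passes its speed limit or range.

## Working session

There is one attempt and no reset: what is moved stays moved. The work goes in short steps, Python scripts to look and compute and a shell command to move; the robot and the scene stay as the last step left them, time stands still between calls to the robot, and variables do not carry over. Pictures are saved under pics/ and viewed, and the job is handed in when it is done.

```bash
ls; mkdir -p pics; python3 - <<'E'
from plant import status, optics, robot
import cv2, numpy as np
print(status.read_state())
for n in ("side","top","wrist"):
    c=optics.read_camera(n)
    cv2.imwrite(f"pics/{n}0.png",c["image"][:,:,::-1])
    print(n,c["fx"],c["fy"],c["cx"],c["cy"],np.round(c["extrinsics"],4).tolist())
E
```

```text
pics
{'t': 0.0, 'q': array([ 1.12900252e+00,  2.76566969e-01,  1.50613408e+00, -3.51532706e-05,
        1.36068307e+00, -1.21019341e-01]), 'qd': array([ 0.00023565,  0.00195485,  0.00080137, -0.00081647,  0.00029972,
        0.00077695]), 'joint_torque': array([ 1.33186477e-03, -4.16788208e+01, -2.45804268e+01,  8.67301878e-05,
        1.10039554e-02,  1.50334768e-05]), 'eef_pos': array([0.18109902, 0.54518085, 0.23045531]), 'ee_rot': array([ 0.25038658,  1.55656258, -0.25311465]), 'contact_force': array([ 0.31290361, -0.13217861,  0.25244787]), 'torque': array([-0.00053503, -0.01625314,  0.02629957]), 'width': 0.9997088896548133}
side 498.7196734595732 498.7196734595732 254.87641673276653 196.26015751650863 [[0.7033, -0.4809, 0.5236, -0.1755], [-0.7108, -0.4844, 0.5099, -0.7411], [0.0084, -0.7308, -0.6825, 1.0953], [0.0, 0.0, 0.0, 1.0]]
top 425.96274401034594 425.96274401034594 250.7672413704349 186.23521017781667 [[0.0267, -0.996, 0.0855, 0.4735], [-0.9996, -0.0273, -0.0055, 0.0221], [0.0078, -0.0853, -0.9963, 1.3085], [0.0, 0.0, 0.0, 1.0]]
wrist 297.3186396354542 297.3186396354542 258.99729148895295 195.95826290717594 [[0.3149, 0.9153, 0.2511, 0.1175], [0.9491, -0.3035, -0.084, 0.5668], [-0.0007, 0.2648, -0.9643, 0.3723], [0.0, 0.0, 0.0, 1.0]]
```

View pics/side0.png

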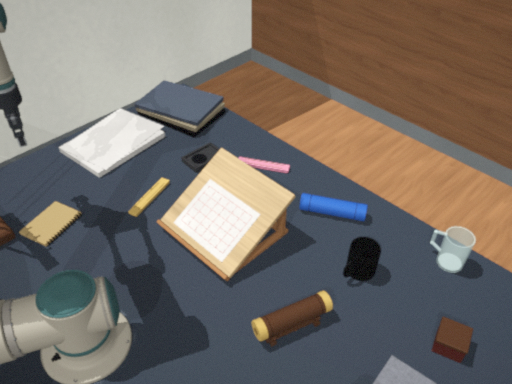

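View pics/top0.png

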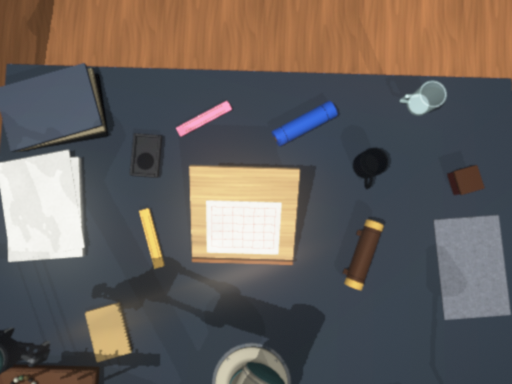

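View pics/wrist0.png

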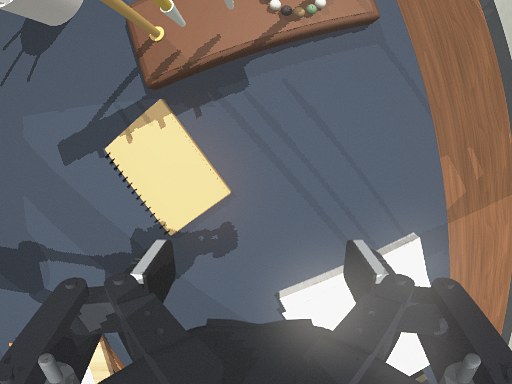

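The side and top views show these candidates (top-view pixels). Bar: brass strip (151,238), or the pink look-alike (204,119). Case: walnut with brass caps (365,254), or the blue look-alike (306,123). I choose brass (151,238) and walnut (365,254), and check both in close crops.

```bash
python3 - <<'E'
import cv2, numpy as np
a=cv2.imread("pics/top0.png"); b=cv2.imread("pics/side0.png")
def crop(im,x0,y0,w,h,s): return cv2.resize(im[y0:y0+h,x0:x0+w],None,fx=s,fy=s,interpolation=cv2.INTER_CUBIC)
cv2.imwrite("pics/c_top_l.png",crop(a,120,200,70,75,8))
cv2.imwrite("pics/c_top_r.png",crop(a,330,205,70,95,6))
cv2.imwrite("pics/c_top_b.png",crop(a,180,155,130,120,5))
cv2.imwrite("pics/c_side_bar.png",crop(b,120,170,60,55,10))
E
```

```text
(no output)
```

View pics/c_top_l.png

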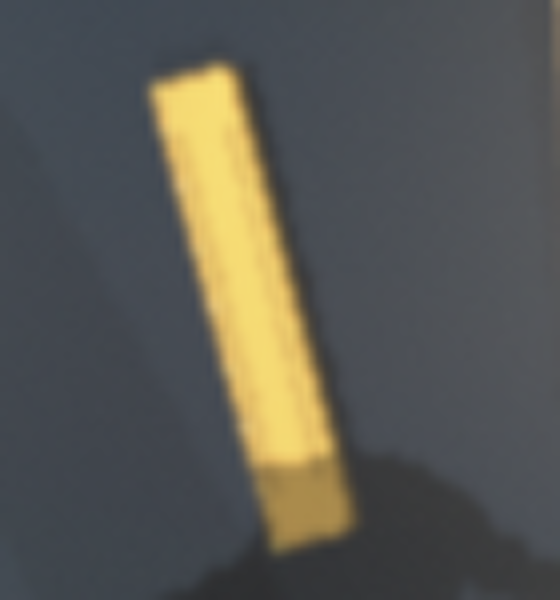

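View pics/c_top_r.png

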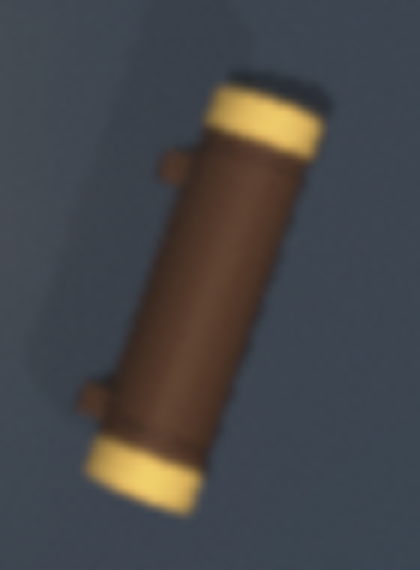

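View pics/c_top_b.png

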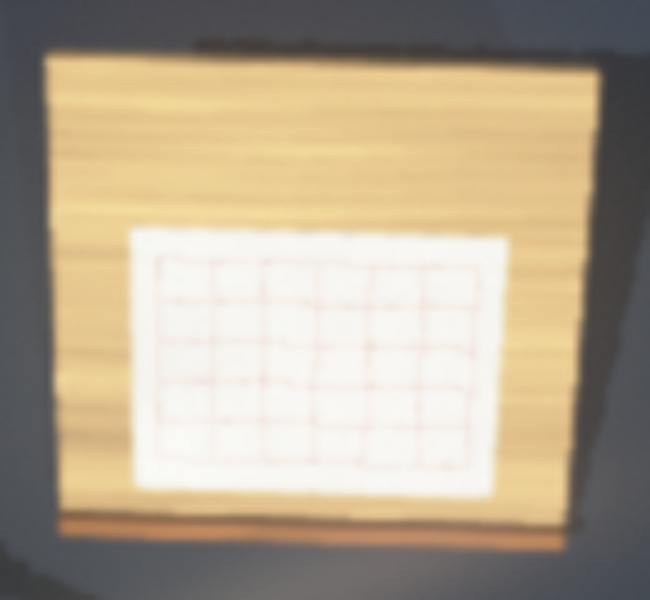

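View pics/c_side_bar.png

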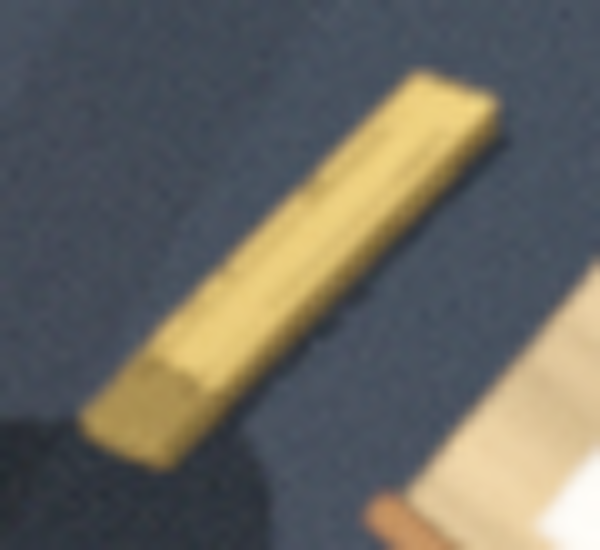

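```bash
python3 - <<'E'
import cv2, numpy as np
b=cv2.imread("pics/side0.png")
def crop(im,x0,y0,w,h,s): return cv2.resize(im[y0:y0+h,x0:x0+w],None,fx=s,fy=s,interpolation=cv2.INTER_CUBIC)
cv2.imwrite("pics/c_side_b.png",crop(b,155,145,145,130,5))
cv2.imwrite("pics/c_side_c.png",crop(b,245,280,95,70,7))
E
```

```text
(no output)
```

View pics/c_side_b.png

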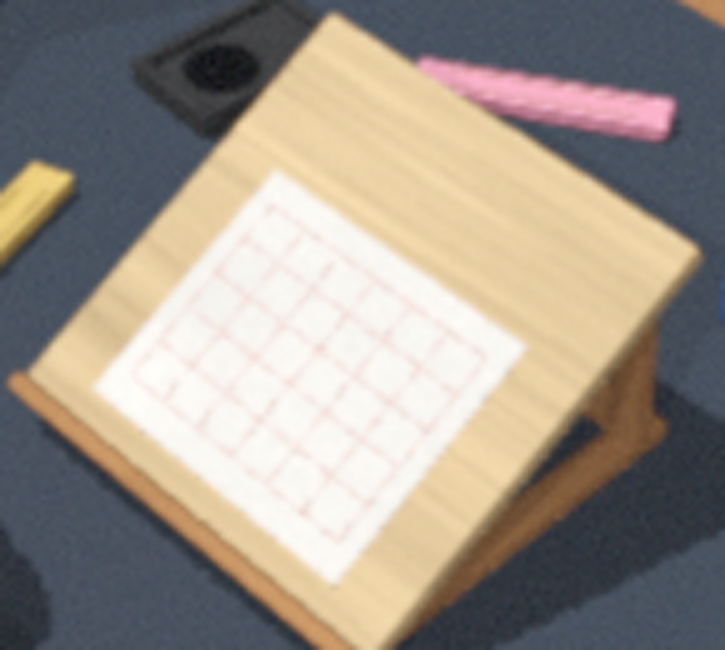

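View pics/c_side_c.png

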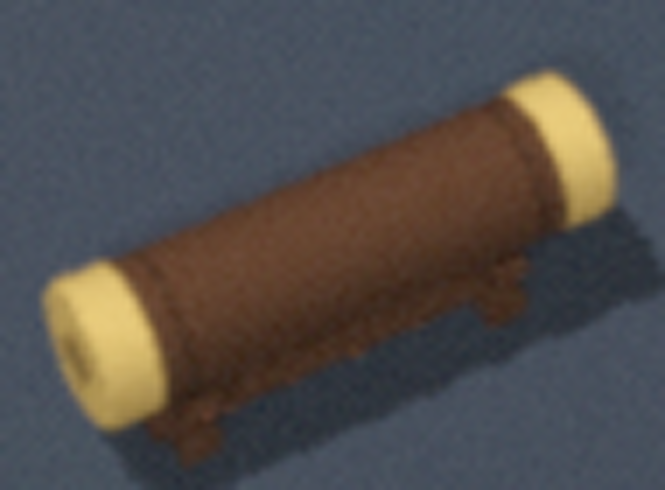

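```bash
cat > h.py <<'E'
import numpy as np, cv2
from scipy.spatial.transform import Rotation as R
from scipy.optimize import least_squares
CAM={}
def cams():
    from plant import optics
    for n in ("side","top"):
        c=optics.read_camera(n); CAM[n]=c
    return CAM
def proj(c,P):
    P=np.atleast_2d(P); T=np.linalg.inv(c["extrinsics"]); p=P@T[:3,:3].T+T[:3,3]
    return np.c_[c["fx"]*p[:,0]/p[:,2]+c["cx"],c["fy"]*p[:,1]/p[:,2]+c["cy"]]
def unc(pts,x0,y0,s): return (np.array(pts,float)+.5)/s-.5+[x0,y0]
def board_T(x,y,yaw):
    p=np.radians(28)
    Rz=R.from_euler('z',yaw).as_matrix()
    ax=Rz@[np.cos(p),0,np.sin(p)]; ay=Rz@[0,1,0]; az=np.cross(ax,ay)
    T=np.eye(4); T[:3,:3]=np.c_[ax,ay,az]; T[:3,3]=[x,y,.118]; return T
E
cat > fit.py <<'E'
from h import *
C=cams()
# bar
L,W=.09,.015
bar_top=unc([(148,86),(236,62),(357,524),(273,553)],120,200,8)
bar_side=unc([(420,68),(500,103),(160,470),(78,420)],120,170,10)
def barc(v,z=.014):
    c,s=np.cos(v[2]),np.sin(v[2])
    q=np.array([(L,W),(L,-W),(-L,-W),(-L,W)])
    return np.c_[q@np.array([[c,s],[-s,c]])+v[:2],np.full(4,z)]
def fb(v):
    P=barc(v); S=P.copy(); S[2:3,2]=.0
    return np.r_[(proj(C["top"],P)-bar_top).ravel(), (proj(C["side"],P)-bar_side)[[0,1,3]].ravel(),(proj(C["side"],S)-bar_side)[2]]
r=least_squares(fb,[.35,.25,.1]);print("bar",r.x,np.round(r.fun.reshape(-1,2),1).tolist())
# board
q=np.array([(0,.105,0),(0,-.105,0),(-.168,-.105,0),(-.168,.105,0),(.1,.15,0),(.1,-.15,0)])
bt=unc([(130,229),(508,237),(495,497),(134,487),(45,55),(601,68)],180,155,5)
bs=unc([(275,170),(525,347),(335,585),(95,387),(333,12),(702,250)],155,145,5)
def fbo(v):
    T=board_T(*v); P=q@T[:3,:3].T+T[:3,3]
    return np.r_[(proj(C["top"],P)-bt).ravel(),(proj(C["side"],P)-bs).ravel()]
r=least_squares(fbo,[.45,.0,0]);print("board",r.x,np.round(r.fun.reshape(-1,2),1).tolist())
# case
ct=unc([(203,140),(135,330),(327,130),(260,320),(205,470),(240,87),(270,93),(85,468),(190,517),(140,505)],330,205,6)
cs=unc([(510,92),(320,175),(130,258),(550,70),(615,165),(570,228),(45,300),(65,390),(100,430)],245,280,7)
def hull(c,v):
    a=np.array([np.cos(v[2]),np.sin(v[2]),0]); n=np.array([-a[1],a[0],0]); t=np.linspace(0,2*np.pi,90)
    circ=.026*(np.outer(np.cos(t),n)+np.outer(np.sin(t),[0,0,1]))
    P=np.r_[circ+.1*a,circ-.1*a]+[v[0],v[1],.046]
    return cv2.convexHull(proj(c,P).astype(np.float32))
def fc(v):
    o=[]
    for c,p in((C["top"],ct),(C["side"],cs)):
        h=hull(c,v); o+=[cv2.pointPolygonTest(h,(float(x),float(y)),True) for x,y in p]
    return np.array(o)
r=least_squares(fc,[.37,-.25,-.3],diff_step=1e-3);print("case",r.x,np.round(r.fun,1))
E
python3 fit.py
```

```text
bar [0.42061499 0.31025289 0.30166602] [[1.0, -0.0], [-0.4, 0.3], [-0.4, 0.4], [0.4, -0.5], [-0.1, 0.3], [-0.6, -0.4], [-0.0, -1.1], [0.4, 0.4]]
board [ 5.33717904e-01  3.39434739e-02 -1.43230441e-05] [[0.6, -0.4], [0.1, -0.0], [-0.5, -0.5], [0.6, -0.4], [0.5, 0.4], [0.1, 0.8], [0.0, -0.2], [0.4, -0.2], [-0.1, -0.1], [-0.5, 0.1], [-0.5, -0.4], [-0.6, -0.7]]
case [ 0.38990656 -0.32294632 -0.33120473] [-0.  -0.3 -0.6 -0.4  0.2 -0.7 -1.1 -0.6 -0.5 -1.3 -0.1  0.3  0.7 -1.
 -0.5  0.2  0.1 -0.8  0.1]
```

```bash
cat > mv.py <<'E'
from h import *
def down(yaw_y,tilt=0.0,axis_tilt=0.0):
    """tool with y axis at world yaw, x down"""
    y=np.array([np.cos(yaw_y),np.sin(yaw_y),0]); x=np.array([0,0,-1.]); return np.c_[x,y,np.cross(x,y)]
def boardrot(th_deg,sgn):
    # tool x into board, th tilt from board normal toward world vertical; y = sgn*upslope
    a=np.radians(28-th_deg); x=np.array([np.sin(a),0,-np.cos(a)]); y=sgn*np.array([np.cos(a),0,np.sin(a)])
    return np.c_[x,y,np.cross(x,y)]
def cur():
    from plant import status
    s=status.read_state(); return s,np.array(s["eef_pos"]),R.from_rotvec(s["ee_rot"]).as_matrix()
def plan(p0,R0,p1,R1=None,label=""):
    d=R0.T@(np.array(p1)-p0); 
    print(label,"shift tool mm",np.round(d*1e3,1),"rows",round(np.linalg.norm(d)/.0417,2))
    if R1 is not None:
        w=np.degrees(R.from_matrix(R0.T@R1).as_rotvec()); print(label,"turn deg",np.round(w,2),"rows",round(np.abs(w).max()/7.16,2))
E
python3 - <<'E'
from mv import *
s,p,Rm=cur(); print(s["t"],p,"\n",np.round(Rm,3)); print("yaw y",np.degrees(np.arctan2(Rm[1,1],Rm[0,1])),"q1",np.degrees(s["q"][0]),"q6",np.degrees(s["q"][5]))
b=np.array([.4206,.3103]); yaw=.3017
for k in(1,-1):
    R1=down(yaw+k*np.pi/2); plan(p,Rm,[*b,.10],R1,f"bar{k}")
E
```

```text
0.25 [0.1812171  0.54548684 0.23089682] 
 [[-0.     0.315  0.949]
 [-0.001  0.949 -0.315]
 [-1.    -0.001 -0.   ]]
yaw y 71.61890285731145 q1 64.68744205856859 q6 -6.931724429985576
bar1 shift tool mm [ 131.  -147.6  301.3] rows 8.64
bar1 turn deg [-3.567e+01 -2.000e-02  4.000e-02] rows 4.98
bar-1 shift tool mm [ 131.  -147.6  301.3] rows 8.64
bar-1 turn deg [1.4433e+02 6.0000e-02 3.0000e-02] rows 20.16
```

```bash
python3 -m inch '[{"linear":[0,0,0],"delta_rot":[-7.13,0,0]},{"linear":[0,0,0],"delta_rot":[-7.13,0,0]},{"linear":[0,0,0],"delta_rot":[-7.13,0,0]},{"linear":[0,0,0],"delta_rot":[-7.13,0,0]},{"linear":[0,0,0],"delta_rot":[-7.13,0,0]},{"linear":[0.01,-0.0328,0.0176],"delta_rot":[0,0,0]},{"linear":[0.01,-0.0328,0.0176],"delta_rot":[0,0,0]},{"linear":[0.015,-0.0328,0.0176],"delta_rot":[0,0,0]},{"linear":[0.015,-0.0328,0.0176],"delta_rot":[0,0,0]},{"linear":[0.015,-0.0328,0.0176],"delta_rot":[0,0,0]},{"linear":[0.015,-0.0328,0.0176],"delta_rot":[0,0,0]},{"linear":[0.015,-0.0328,0.0176],"delta_rot":[0,0,0]}]'
python3 -m inch '[{"linear":[0.018,-0.0328,0.0176],"delta_rot":[0,0,0]},{"linear":[0.018,-0.0328,0.0176],"delta_rot":[0,0,0]},{"linear":[0,0,0],"delta_rot":[0,0,0]},{"linear":[0,0,0],"delta_rot":[0,0,0]}]'
python3 - <<'E'
from mv import *
from plant import optics
s,p,Rm=cur(); print(s["t"],p,"q",np.round(s["q"],2))
cv2.imwrite("pics/w1.png",optics.read_camera("wrist")["image"][:,:,::-1])
plan(p,Rm,[.4206,.3103,.10],down(.3017+np.pi/2))
E
```

```text
t: 1.25
eef_pos: [0.3681, 0.3617, 0.1358]
ee_rot: [-0.237, 1.557, 0.237]
contact_force: [1.2, 0.4, -0.4]
width: 1.001
t: 1.58
eef_pos: [0.4208, 0.3091, 0.0991]
ee_rot: [-0.234, 1.561, 0.233]
contact_force: [-1.5, -0.4, -0.3]
width: 1.0
1.5833 [0.420841   0.30906937 0.09914722] q [ 0.5   0.31  1.81  0.    1.02 -1.37]
 shift tool mm [-0.9  1.2  0.1] rows 0.04
 turn deg [-0.26 -0.15  0.02] rows 0.04
```

View pics/w1.png

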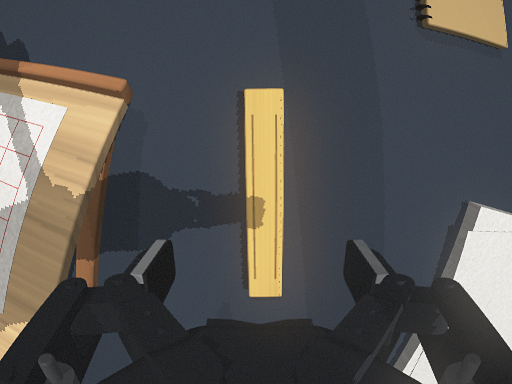

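Wrist view shows the brass bar centred with its top corners at (245,89), (284,89), (282,297) and (249,297). I triangulate its centre on z = 14 mm.

```bash
cat >> h.py <<'E'
def wray(c,uv):
    uv=np.atleast_2d(np.array(uv,float)); d=uv-[c["cx"],c["cy"]]; r=np.hypot(*d.T); th=r/c["fx"]
    v=np.c_[d/np.maximum(r,1e-9)[:,None]*np.sin(th)[:,None],np.cos(th)]
    E=c["extrinsics"]; return E[:3,3],v@E[:3,:3].T
def wplane(c,uv,z):
    o,v=wray(c,uv); return o+v*((z-o[2])/v[:,2])[:,None]
E
python3 - <<'E'
from mv import *
from plant import optics
s,p,Rm=cur()
c=optics.read_camera("wrist")
P=wplane(c,[(245,89),(284,89),(282,297),(249,297)],.014)
print(np.round(P,4)); m=P.mean(0); ax=P[:2].mean(0)-P[2:].mean(0); print(m,np.linalg.norm(ax),np.degrees(np.arctan2(ax[1],ax[0])))
E
```

```text
[[0.3392 0.2747 0.014 ]
 [0.3304 0.3028 0.014 ]
 [0.5015 0.358  0.014 ]
 [0.5102 0.329  0.014 ]]
[0.420336   0.31612442 0.014     ] 0.17960707629533548 -162.25455416302734
```

```bash
python3 -m inch '[{"linear":[0.02,0.002,-0.0005],"delta_rot":[-0.3,0,0]},{"linear":[0.03,0.001,-0.001],"delta_rot":[0,0,0]},{"linear":[0.03,0.001,0],"delta_rot":[0,0,0]},{"linear":[0.018,0,0],"delta_rot":[0,0,0]},{"linear":[0,0,0],"delta_rot":[0,0,0]},{"linear":[0,0,0],"delta_rot":[0,0,0]}]'
python3 -m inch '[{"linear":[0,0,0],"delta_rot":[0,0,0]},{"linear":[0,0,0],"delta_rot":[0,0,0]},{"linear":[0,0,0],"delta_rot":[0,0,0]},{"linear":[0,0,0],"delta_rot":[0,0,0]},{"linear":[0,0,0],"delta_rot":[0,0,0]},{"linear":[0,0,0],"delta_rot":[0,0,0]},{"linear":[0,0,0],"delta_rot":[0,0,0]},{"linear":[0,0,0],"delta_rot":[0,0,0]},{"linear":[0,0,0],"delta_rot":[0,0,0]},{"linear":[0,0,0],"delta_rot":[0,0,0]}]' 1
python3 - <<'E'
from plant import optics
import cv2
for n in("wrist","side"): cv2.imwrite(f"pics/{n}2.png",optics.read_camera(n)["image"][:,:,::-1])
E
```

```text
t: 2.18
eef_pos: [0.4166, 0.3153, 0.0025]
ee_rot: [-0.242, 1.558, 0.242]
contact_force: [0.6, -0.3, 0.7]
width: 0.998
t: 3.02
eef_pos: [0.4185, 0.3138, 0.0037]
ee_rot: [-0.241, 1.555, 0.241]
contact_force: [-0.8, -2.7, 7.4]
width: 0.33
```

View pics/wrist2.png

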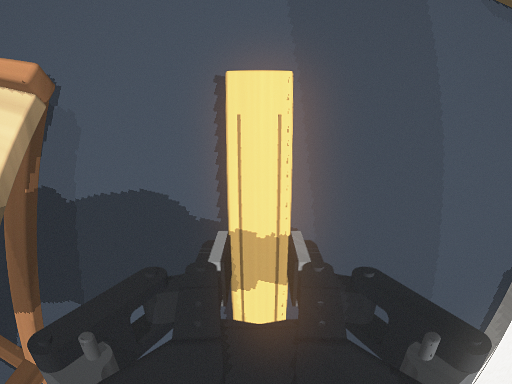

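```bash
python3 -m inch '[{"linear":[0,0,0],"delta_rot":[0,0,0]},{"linear":[0,0,0],"delta_rot":[0,0,0]},{"linear":[0,0,0],"delta_rot":[0,0,0]},{"linear":[-0.005,0,0],"delta_rot":[0,0,0]},{"linear":[0,0,0],"delta_rot":[0,0,0]}]' 0
python3 -m inch '[{"linear":[0,0,0],"delta_rot":[0,0,0]},{"linear":[0,0,0],"delta_rot":[0,0,0]},{"linear":[0,0,0],"delta_rot":[0,0,0]},{"linear":[0,0,0],"delta_rot":[0,0,0]},{"linear":[0,0,0],"delta_rot":[0,0,0]},{"linear":[0,0,0],"delta_rot":[0,0,0]}]' 1
```

```text
t: 3.53
eef_pos: [0.418, 0.3145, 0.0079]
ee_rot: [-0.24, 1.556, 0.241]
contact_force: [0.2, 0.2, 0.1]
width: 0.5
t: 4.03
eef_pos: [0.418, 0.3139, 0.008]
ee_rot: [-0.242, 1.556, 0.241]
contact_force: [-0.4, -1.5, 5.3]
width: 0.323
```

```bash
python3 - <<'E'
from plant import optics
import cv2
i=optics.read_camera("side")["image"][:,:,::-1]; cv2.imwrite("pics/side3.png",cv2.resize(i[120:240,90:220],None,fx=6,fy=5,interpolation=2))
i=optics.read_camera("wrist")["image"][:,:,::-1]; cv2.imwrite("pics/w3.png",cv2.resize(i[200:350,180:340],None,fx=4,fy=4,interpolation=2))
E
```

```text
(no output)
```

View pics/side3.png

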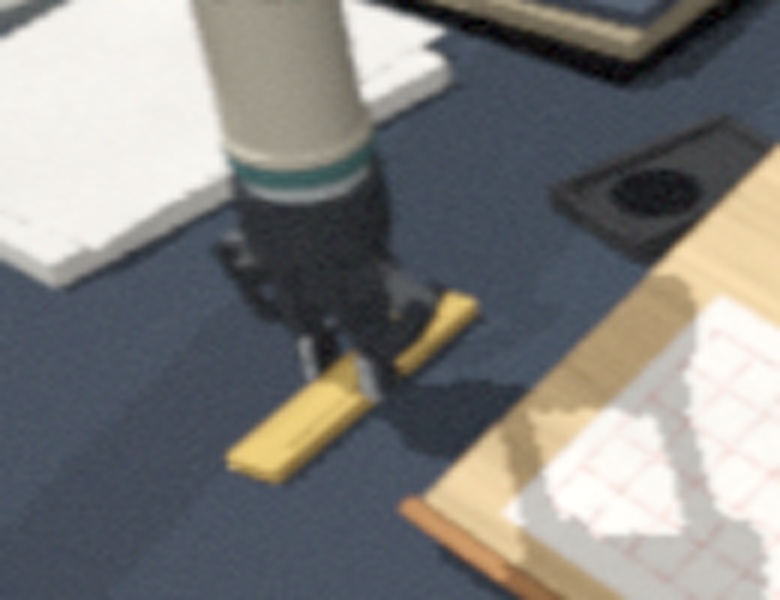

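View pics/w3.png

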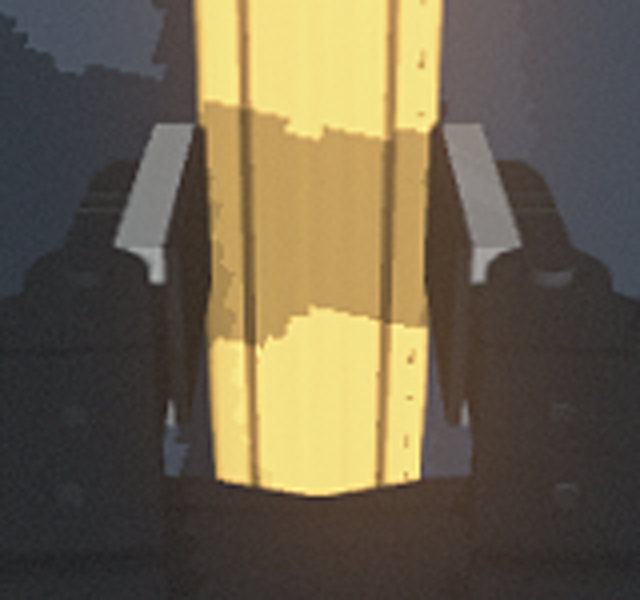

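Side crop: the near fingertip at (373,400) reaches almost to the bar's lower edge, so the grip covers most of its thickness. I do a trial lift.

```bash
python3 -m inch '[{"linear":[-0.01,0,0],"delta_rot":[0,0,0]},{"linear":[-0.03,0,0],"delta_rot":[0,0,0]},{"linear":[-0.04,0,0],"delta_rot":[0,0,0]},{"linear":[-0.04,0,0],"delta_rot":[0,0,0]},{"linear":[-0.04,0,0],"delta_rot":[0,0,0]},{"linear":[-0.04,0,0],"delta_rot":[0,0,0]},{"linear":[-0.03,0,0],"delta_rot":[0,0,0]},{"linear":[0,0,0],"delta_rot":[0,0,0]},{"linear":[0,0,0],"delta_rot":[0,0,0]}]'
python3 - <<'E'
from plant import optics
import cv2
from mv import *
i=optics.read_camera("side")["image"][:,:,::-1]; cv2.imwrite("pics/side4.png",cv2.resize(i[60:220,70:230],None,fx=4,fy=3.7,interpolation=2))
c=optics.read_camera("wrist")
cv2.imwrite("pics/w4.png",c["image"][:,:,::-1])
s,p,Rm=cur(); print(p)
T=board_T(.5337,.0339,0)
plan(p,Rm,T[:3,3]+.06*T[:3,2],boardrot(0,1))
plan(p,Rm,T[:3,3]+.06*T[:3,2],down(0))
plan(p,down(0),T[:3,3]+.06*T[:3,2],boardrot(0,1))
E
```

```text
t: 4.88
eef_pos: [0.4176, 0.3143, 0.2382]
ee_rot: [-0.24, 1.555, 0.241]
contact_force: [0.0, 0.8, -6.4]
width: 0.324
[0.41567596 0.31319554 0.23483799]
 shift tool mm [  64.1 -293.3    1.7] rows 7.2
 turn deg [105.13 -26.38  19.53] rows 14.68
 shift tool mm [  64.1 -293.3    1.7] rows 7.2
 turn deg [107.57  -0.16   0.33] rows 15.02
 shift tool mm [ 63.9  89.9 279.3] rows 7.2
 turn deg [ 0.  0. 28.] rows 3.91
```

View pics/side4.png

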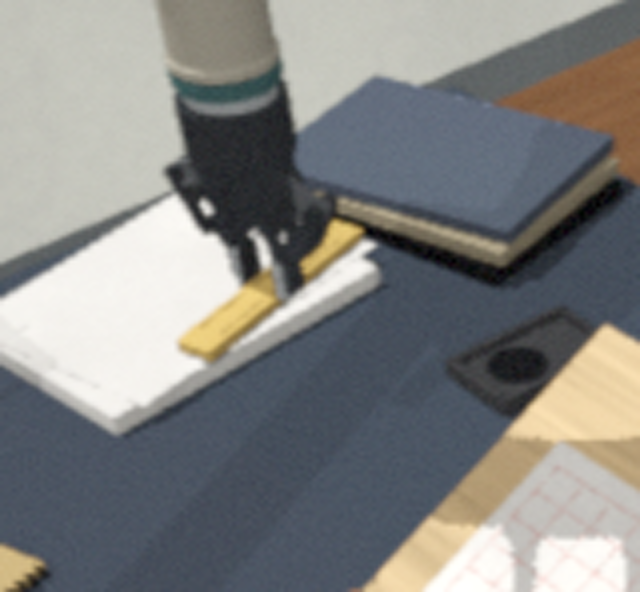

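View pics/w4.png

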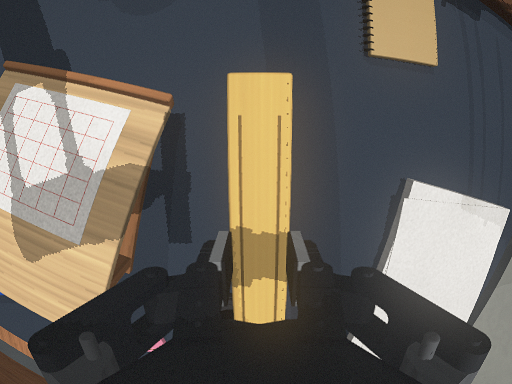

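```bash
python3 -m inch '[{"linear":[0,0,0],"delta_rot":[7.16,0,0]},{"linear":[0,0,0],"delta_rot":[7.16,0,0]},{"linear":[0,0,0],"delta_rot":[7.16,0,0]},{"linear":[0,0,0],"delta_rot":[7.16,0,0]},{"linear":[0,0,0],"delta_rot":[7.16,0,0]},{"linear":[0,0,0],"delta_rot":[7.16,0,0]},{"linear":[0,0,0],"delta_rot":[7.16,0,0]},{"linear":[0,0,0],"delta_rot":[7.16,0,0]},{"linear":[0,0,0],"delta_rot":[7.16,0,0]},{"linear":[0,0,0],"delta_rot":[7.16,0,0]},{"linear":[0,0,0],"delta_rot":[7.16,0,0]},{"linear":[0,0,0],"delta_rot":[7.16,0,0]}]'
python3 -m inch '[{"linear":[0,0,0],"delta_rot":[7.16,0,0]},{"linear":[0,0,0],"delta_rot":[7.16,0,0]},{"linear":[0,0,0],"delta_rot":[7.16,0,0]},{"linear":[0,0,0],"delta_rot":[0,0,7]},{"linear":[0,0,0],"delta_rot":[0,0,7]},{"linear":[0,0,0],"delta_rot":[0,0,7]},{"linear":[0,0,0],"delta_rot":[0,0,7]},{"linear":[0,0,0],"delta_rot":[0,0,0]},{"linear":[0,0,0],"delta_rot":[0,0,0]}]'
python3 - <<'E'
from mv import *
s,p,Rm=cur(); print(p,np.round(s["q"],2),np.round(Rm,3).tolist())
T=board_T(.5337,.0339,0)
plan(p,Rm,T[:3,3]+.05*T[:3,2],boardrot(0,1))
E
```

```text
t: 5.98
eef_pos: [0.4158, 0.3132, 0.2338]
ee_rot: [0.926, 1.366, -0.937]
contact_force: [0.1, -0.5, -5.4]
width: 0.321
t: 6.73
eef_pos: [0.4134, 0.3125, 0.2329]
ee_rot: [1.39, 0.85, -0.847]
contact_force: [1.0, 0.2, -6.0]
width: 0.324
[0.41343844 0.31248922 0.23286429] [ 0.73  0.03  1.91 -0.42  0.87  0.94] [[0.461, 0.887, 0.005], [-0.003, 0.007, -1.0], [-0.887, 0.461, 0.006]]
 shift tool mm [108.2  51.2 278.7] rows 7.27
 turn deg [0.43 0.17 0.55] rows 0.08
```

```bash
python3 -m inch '[{"linear":[0.004,0.0064,0.0348],"delta_rot":[0,0,0]},{"linear":[0.004,0.0064,0.0348],"delta_rot":[0,0,0]},{"linear":[0.01,0.0064,0.0348],"delta_rot":[0,0,0]},{"linear":[0.015,0.0064,0.0348],"delta_rot":[0,0,0]},{"linear":[0.018,0.0064,0.0348],"delta_rot":[0,0,0]},{"linear":[0.018,0.0064,0.0348],"delta_rot":[0,0,0]},{"linear":[0.018,0.0064,0.0348],"delta_rot":[0,0,0]},{"linear":[0.018,0.0064,0.0348],"delta_rot":[0.4,0.2,0.5]},{"linear":[0,0,0],"delta_rot":[0,0,0]},{"linear":[0,0,0],"delta_rot":[0,0,0]}]'
python3 - <<'E'
from mv import *
from plant import optics
s,p,Rm=cur(); print(p,np.round(s["q"],2))
T=board_T(.5337,.0339,0)
plan(p,Rm,T[:3,3]+.05*T[:3,2],boardrot(0,1))
for n in("wrist","top","side"): cv2.imwrite(f"pics/{n}5.png",optics.read_camera(n)["image"][:,:,::-1])
a=cv2.imread("pics/top5.png")[150:280,170:320];b=cv2.imread("pics/side5.png")[120:280,150:300]
cv2.imwrite("pics/tc5.png",cv2.resize(a,None,fx=4,fy=4,interpolation=2))
E
```

```text
t: 7.57
eef_pos: [0.5147, 0.0319, 0.1676]
ee_rot: [1.414, 0.836, -0.843]
contact_force: [-0.2, -0.1, -6.3]
width: 0.327
[0.51472242 0.03186692 0.16760591] [-0.11  0.02  2.12  0.11  0.51 -0.19]
 shift tool mm [ 2.7 -6.6 -2. ] rows 0.18
 turn deg [-0.65 -0.11 -0.28] rows 0.09
```

View pics/wrist5.png

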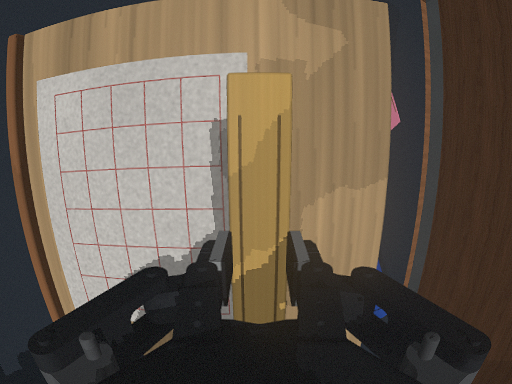

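View pics/side5.png

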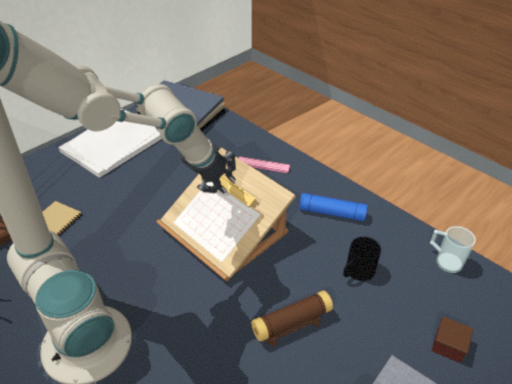

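View pics/tc5.png

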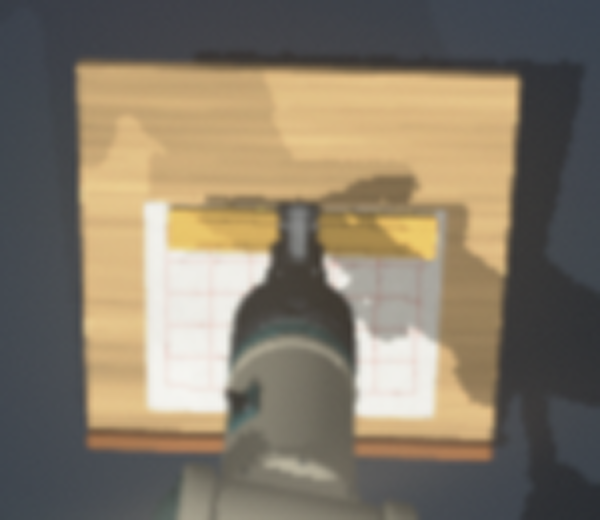

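```bash
python3 - <<'E'
from mv import *
from plant import optics
s,p,Rm=cur(); c=optics.read_camera("wrist")
T=board_T(.5337,.0339,0)
def onplane(uv,h):
    o,v=wray(c,uv); o=T[:3,:3].T@(o-T[:3,3]); v=v@T[:3,:3]
    return o+v*((h-o[2])/v[:,2])[:,None]
tb=T[:3,:3].T@(p-T[:3,3]); print("tcp in board",np.round(tb*1e3,1))
print("sheet corner",np.round(onplane([(247,54)],0)*1e3,1))
print("bar end",np.round(onplane([(228,73),(292,73)],tb[2]+.006)*1e3,1))
print("board top edge", np.round(onplane([(388,4),(380,250)],0)*1e3,1))
E
```

```text
tcp in board [ 6.   2.4 54.3]
sheet corner [[ -1.5 111.9   0. ]]
bar end [[-8.3 89.8 60.3]
 [20.7 89.8 60.3]]
board top edge [[ 98.6 157.4   0. ]
 [ 99.8 -28.    0. ]]
```

```bash
python3 -m inch '[{"linear":[0.009,-0.0033,-0.003],"delta_rot":[-0.3,0,-0.15]},{"linear":[0.009,-0.0033,-0.003],"delta_rot":[-0.3,0,-0.15]},{"linear":[0.009,0,0],"delta_rot":[0,0,0]},{"linear":[0.006,0,0],"delta_rot":[0,0,0]},{"linear":[0,0,0],"delta_rot":[0,0,0]},{"linear":[0,0,0],"delta_rot":[0,0,0]},{"linear":[0,0,0],"delta_rot":[0,0,0]}]'
python3 - <<'E'
from mv import *
from plant import optics
c=optics.read_camera("wrist"); t=optics.read_camera("top");sd=optics.read_camera("side")
s,p,Rm=cur(); T=board_T(.5337,.0339,0)
print(s["t"],np.round((T[:3,:3].T@(p-T[:3,3]))*1e3,1),np.round(s["q"],2))
plan(p,Rm,p,boardrot(0,1))
cv2.imwrite("pics/w6.png",c["image"][:,:,::-1])
a=t["image"][150:280,170:320,::-1];b=sd["image"][140:240,180:310,::-1]
cv2.imwrite("pics/tc6.png",cv2.resize(a,None,fx=5,fy=4.6,interpolation=2))
cv2.imwrite("pics/sc6.png",cv2.resize(b,None,fx=6,fy=6,interpolation=2))
E
```

```text
t: 8.35
eef_pos: [0.523, 0.0428, 0.137]
ee_rot: [1.4, 0.845, -0.832]
contact_force: [-0.2, -0.8, -6.9]
width: 0.324
8.5 [-0.5  8.6 21.9] [-0.08  0.08  2.15  0.11  0.42 -0.18]
 shift tool mm [0. 0. 0.] rows 0.0
 turn deg [ 0.35 -0.28 -0.26] rows 0.05
```

View pics/w6.png

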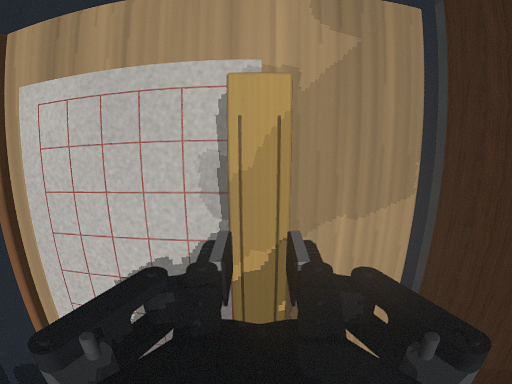

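View pics/sc6.png

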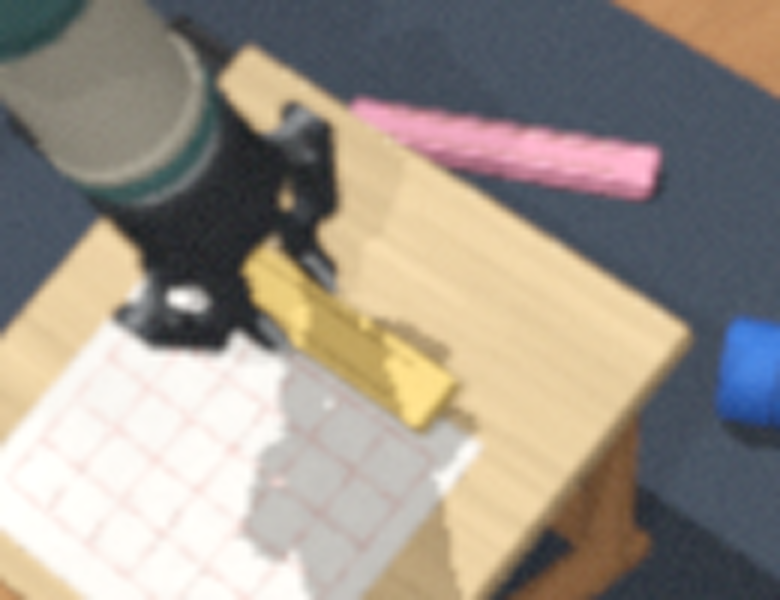

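View pics/tc6.png

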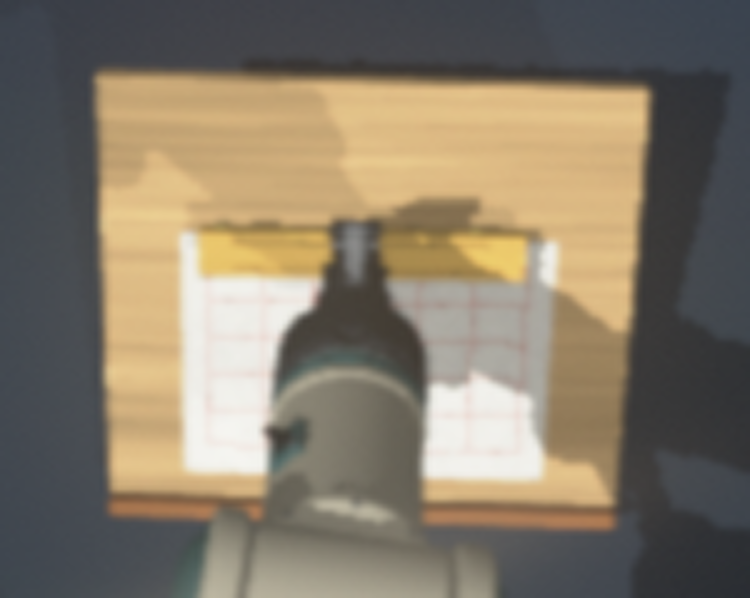

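```bash
python3 -m inch '[{"linear":[0.004,0,0.0035],"delta_rot":[0.3,-0.2,-0.2]},{"linear":[0.003,0,0],"delta_rot":[0,0,0]},{"linear":[0,0,0],"delta_rot":[0,0,0]},{"linear":[0,0,0],"delta_rot":[0,0,0]}]'
python3 - <<'E'
from mv import *
from plant import optics
c=optics.read_camera("wrist"); t=optics.read_camera("top");sd=optics.read_camera("side")
s,p,Rm=cur(); T=board_T(.5337,.0339,0)
tb=T[:3,:3].T@(p-T[:3,3])
print(s["t"],np.round(tb*1e3,1),s["contact_force"],np.round(s["q"],2))
plan(p,Rm,p,boardrot(0,1))
cv2.imwrite("pics/w7.png",cv2.resize(c["image"][30:180,170:340,::-1],None,fx=4,fy=4,interpolation=2))
a=t["image"][170:260,190:300,::-1]
cv2.imwrite("pics/tc7.png",cv2.resize(a,None,fx=7,fy=6,interpolation=2))
def onplane(uv,h):
    o,v=wray(c,uv); o=T[:3,:3].T@(o-T[:3,3]); v=v@T[:3,:3]
    return o+v*((h-o[2])/v[:,2])[:,None]
print("bar end",np.round(onplane([(228,73),(292,73)],tb[2]+.006)*1e3,1))
E
```

```text
t: 8.83
eef_pos: [0.5259, 0.0389, 0.13]
ee_rot: [1.402, 0.844, -0.842]
contact_force: [-0.1, -0.8, -6.0]
width: 0.322
8.9833 [-1.1  5.2 14.5] [-0.52751927  0.39117675 -6.16522929] [-0.09  0.1   2.15  0.11  0.41 -0.18]
 shift tool mm [0. 0. 0.] rows 0.0
 turn deg [ 0.05 -0.08  0.01] rows 0.01
bar end [[-15.8  92.4  20.5]
 [ 13.1  92.4  20.5]]
```

View pics/w7.png

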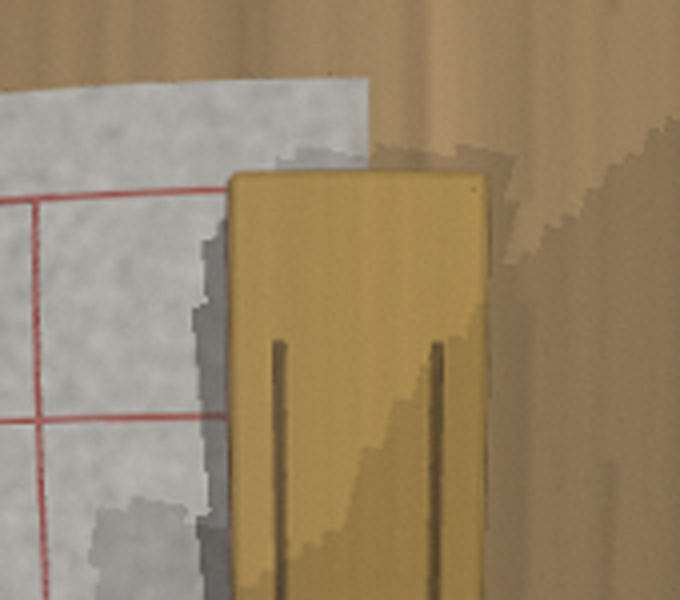

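View pics/tc7.png

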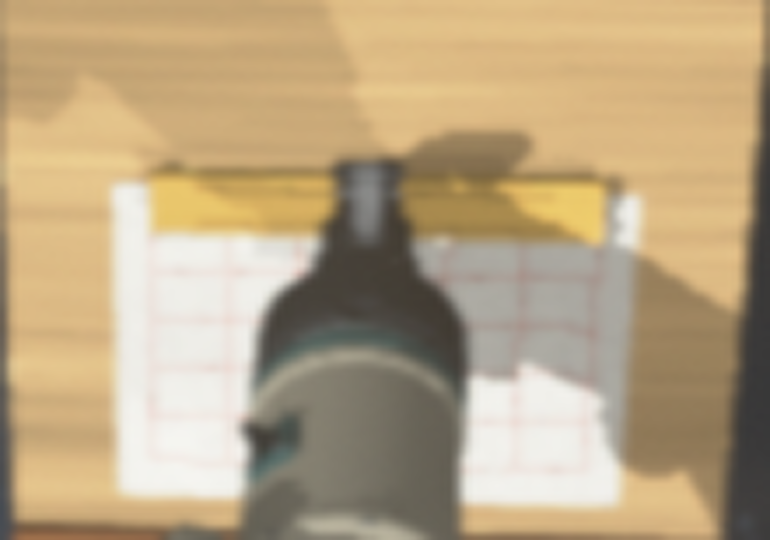

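```bash
python3 -m inch '[{"linear":[0.003,0.001,0],"delta_rot":[0,0,0]},{"linear":[0.0015,0,0],"delta_rot":[0,0,0]},{"linear":[0,0,0],"delta_rot":[0,0,0]},{"linear":[0,0,0],"delta_rot":[0,0,0]}]'
python3 -m inch '[{"linear":[0.001,0,0],"delta_rot":[0,0,0]},{"linear":[0,0,0],"delta_rot":[0,0,0]},{"linear":[0,0,0],"delta_rot":[0,0,0]}]'
python3 -m inch '[{"linear":[0.001,0,0],"delta_rot":[0,0,0]},{"linear":[0,0,0],"delta_rot":[0,0,0]},{"linear":[0,0,0],"delta_rot":[0,0,0]}]'
```

```text
t: 9.32
eef_pos: [0.5289, 0.0391, 0.1266]
ee_rot: [1.401, 0.844, -0.841]
contact_force: [0.2, -0.1, -6.6]
width: 0.325
t: 9.57
eef_pos: [0.5294, 0.0391, 0.126]
ee_rot: [1.401, 0.844, -0.841]
contact_force: [0.2, 0.4, -5.5]
width: 0.321
t: 9.82
eef_pos: [0.53, 0.0391, 0.1253]
ee_rot: [1.402, 0.843, -0.841]
contact_force: [-0.3, 0.4, -4.7]
width: 0.321
```

```bash
python3 -m inch '[{"linear":[0.001,0,0],"delta_rot":[0,0,0]},{"linear":[0,0,0],"delta_rot":[0,0,0]},{"linear":[0,0,0],"delta_rot":[0,0,0]}]'
python3 -m inch '[{"linear":[0.001,0,0],"delta_rot":[0,0,0]},{"linear":[0,0,0],"delta_rot":[0,0,0]},{"linear":[0,0,0],"delta_rot":[0,0,0]}]'
```

```text
t: 10.07
eef_pos: [0.53, 0.0391, 0.1252]
ee_rot: [1.401, 0.843, -0.84]
contact_force: [-7.0, -0.5, 6.5]
width: 0.322
t: 10.32
eef_pos: [0.5301, 0.0391, 0.1252]
ee_rot: [1.401, 0.843, -0.839]
contact_force: [-14.8, -1.1, 15.1]
width: 0.323
```

```bash
python3 -m inch '[{"linear":[-0.001,0,0],"delta_rot":[0,0,0]},{"linear":[-0.0005,0,0],"delta_rot":[0,0,0]},{"linear":[0,0,0],"delta_rot":[0,0,0]}]'
python3 - <<'E'
from mv import *
from plant import optics
t=optics.read_camera("top");sd=optics.read_camera("side"); 
cv2.imwrite("pics/tc8.png",cv2.resize(t["image"][170:260,190:300,::-1],None,fx=7,fy=6,interpolation=2))
cv2.imwrite("pics/sc8.png",cv2.resize(sd["image"][150:240,180:300,::-1],None,fx=6,fy=6,interpolation=2))
E
```

```text
t: 10.57
eef_pos: [0.5301, 0.0391, 0.1252]
ee_rot: [1.402, 0.843, -0.84]
contact_force: [-6.4, -0.5, 5.7]
width: 0.322
```

View pics/sc8.png

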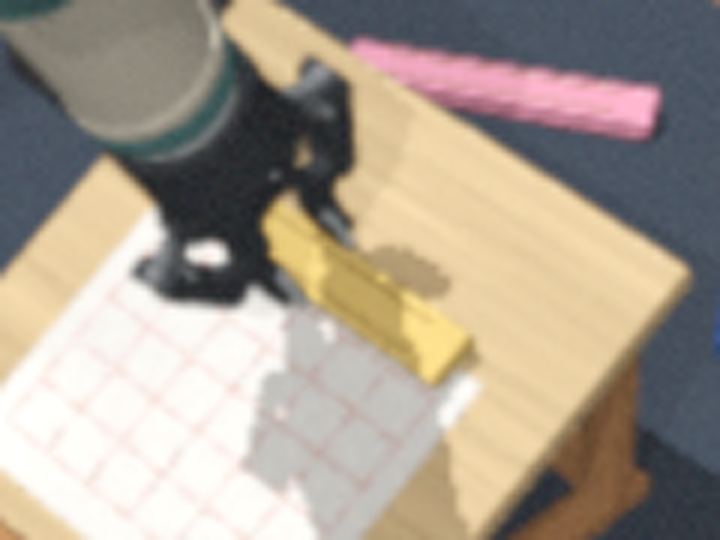

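View pics/tc8.png

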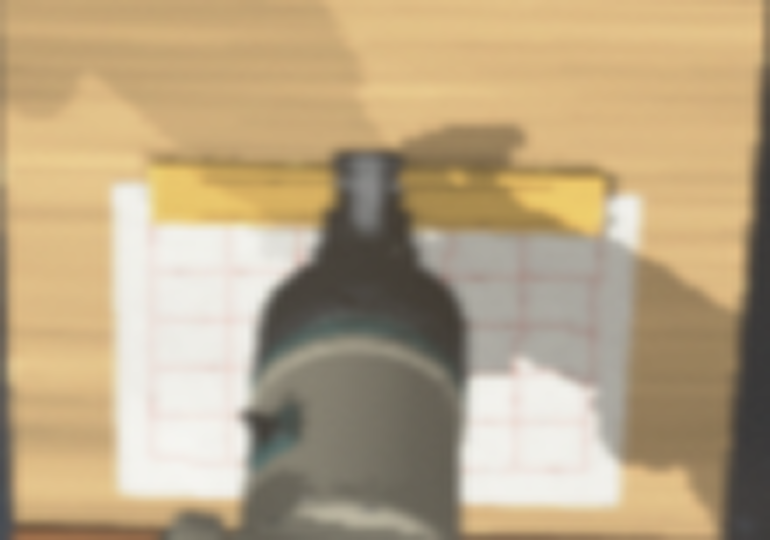

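Side and top crops: the bar lies across the sheet's top edge and is centred (150..605 against sheet 112..642). It is pressed flat with light contact, so I release and retreat along the board normal.

```bash
python3 -m inch '[{"linear":[-0.0005,0,0],"delta_rot":[0,0,0]},{"linear":[0,0,0],"delta_rot":[0,0,0]},{"linear":[0,0,0],"delta_rot":[0,0,0]},{"linear":[0,0,0],"delta_rot":[0,0,0]},{"linear":[-0.01,0,0],"delta_rot":[0,0,0]},{"linear":[-0.03,0,0],"delta_rot":[0,0,0]},{"linear":[-0.04,0,0],"delta_rot":[0,0,0]},{"linear":[-0.04,0,0],"delta_rot":[0,0,0]},{"linear":[0,0,0],"delta_rot":[0,0,0]}]' 0
python3 - <<'E'
from mv import *
from plant import optics
t=optics.read_camera("top");sd=optics.read_camera("side");w=optics.read_camera("wrist") 
s,p,Rm=cur(); print(p,np.round(s["q"],2))
cv2.imwrite("pics/w9.png",w["image"][:,:,::-1])
cv2.imwrite("pics/sc9.png",cv2.resize(sd["image"][150:240,180:300,::-1],None,fx=6,fy=6,interpolation=2))
plan(p,Rm,p,down(0)); 
plan(p,Rm,p,down(-.3312+np.pi/2)); 
plan(p,down(0),[.3899,-.3229,.15],down(-.3312+np.pi/2))
E
```

```text
t: 11.42
eef_pos: [0.4757, 0.0387, 0.2392]
ee_rot: [1.405, 0.832, -0.83]
contact_force: [2.0, 0.1, 0.8]
width: 0.5
[0.47382536 0.03888681 0.23171327] [-0.1  -0.12  2.06  0.08  0.71 -0.15]
 shift tool mm [0. 0. 0.] rows 0.0
 turn deg [  0.07  -0.06 -28.11] rows 3.93
 shift tool mm [0. 0. 0.] rows 0.0
 turn deg [-69.45  17.35 -24.42] rows 9.7
 shift tool mm [ 81.7 -83.9 361.8] rows 9.12
 turn deg [-71.02   0.     0.  ] rows 9.92
```

View pics/w9.png

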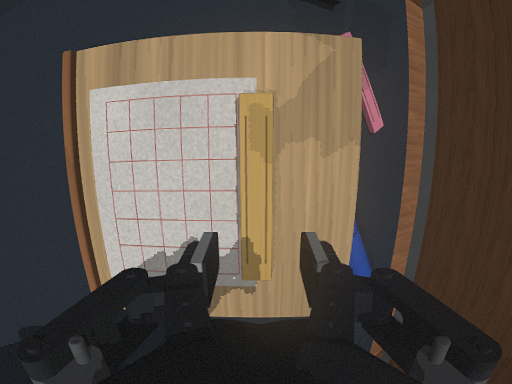

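View pics/sc9.png

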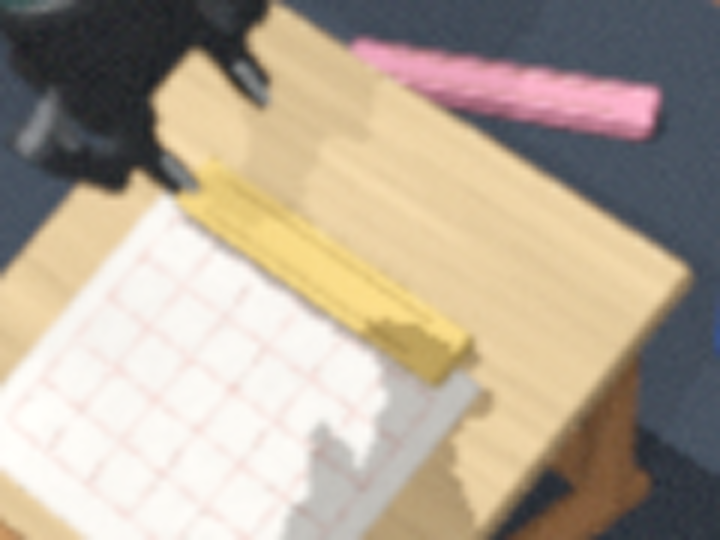

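```bash
python3 -m inch '[{"linear":[0,0,0],"delta_rot":[0,0,-7.03]},{"linear":[0,0,0],"delta_rot":[0,0,-7.03]},{"linear":[0,0,0],"delta_rot":[0,0,-7.03]},{"linear":[0,0,0],"delta_rot":[0,0,-7.03]},{"linear":[0,0,0],"delta_rot":[-7.1,0,0]},{"linear":[0,0,0],"delta_rot":[-7.1,0,0]},{"linear":[0,0,0],"delta_rot":[-7.1,0,0]},{"linear":[0,0,0],"delta_rot":[-7.1,0,0]},{"linear":[0,0,0],"delta_rot":[-7.1,0,0]},{"linear":[0,0,0],"delta_rot":[-7.1,0,0]},{"linear":[0,0,0],"delta_rot":[-7.1,0,0]},{"linear":[0,0,0],"delta_rot":[-7.1,0,0]}]' -1
python3 -m inch '[{"linear":[0,0,0],"delta_rot":[-7.1,0,0]},{"linear":[0,0,0],"delta_rot":[-7.1,0,0]},{"linear":[0,-0.0369,0.0039],"delta_rot":[0,0,0]},{"linear":[0,-0.0369,0.0039],"delta_rot":[0,0,0]},{"linear":[0,-0.0369,0.0039],"delta_rot":[0,0,0]},{"linear":[0,-0.0369,0.0039],"delta_rot":[0,0,0]},{"linear":[0.01,-0.0369,0.0039],"delta_rot":[0,0,0]},{"linear":[0.015,-0.0369,0.0039],"delta_rot":[0,0,0]},{"linear":[0.015,-0.0369,0.0039],"delta_rot":[0,0,0]},{"linear":[0.015,-0.0369,0.0039],"delta_rot":[0,0,0]},{"linear":[0.015,-0.0369,0.0039],"delta_rot":[0,0,0]},{"linear":[0.015,-0.0369,0.0039],"delta_rot":[0,0,0]}]'
python3 -m inch '[{"linear":[0,0,0],"delta_rot":[0,0,0]},{"linear":[0,0,0],"delta_rot":[0,0,0]},{"linear":[0,0,0],"delta_rot":[0,0,0]}]'
python3 - <<'E'
from mv import *
from plant import optics
w=optics.read_camera("wrist") 
s,p,Rm=cur(); print(s["t"],p,np.round(s["q"],2))
cv2.imwrite("pics/w10.png",w["image"][:,:,::-1])
plan(p,Rm,[.3899,-.3229,.15],down(-.3312+np.pi/2))
E
```

```text
t: 12.57
eef_pos: [0.4735, 0.039, 0.2286]
ee_rot: [0.448, 1.53, -0.449]
contact_force: [0.4, -0.1, -0.7]
width: 1.001
t: 13.57
eef_pos: [0.3897, -0.3241, 0.1429]
ee_rot: [0.262, 1.56, -0.257]
contact_force: [0.4, 1.2, 0.4]
width: 0.997
t: 13.82
eef_pos: [0.3903, -0.3221, 0.1441]
ee_rot: [0.263, 1.56, -0.257]
contact_force: [0.4, 0.9, 0.7]
width: 1.0
13.8667 [ 0.39069291 -0.32169229  0.14486453] [-0.83  0.24  1.78 -0.    1.12 -2.07]
 shift tool mm [-5.1 -1.4 -0.4] rows 0.13
 turn deg [ 0.08 -0.25 -0.11] rows 0.03
```

View pics/w10.png

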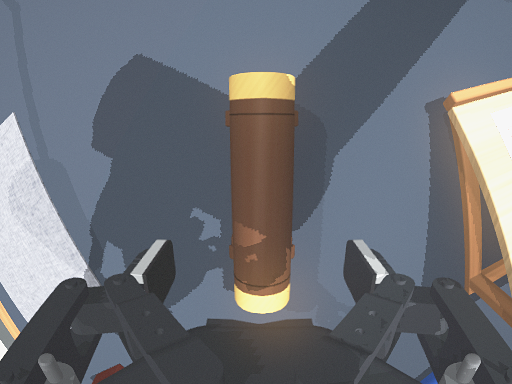

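```bash
python3 - <<'E'
from mv import *
from plant import optics
w=optics.read_camera("wrist") 
s,p,Rm=cur(); print(s["t"],p, w["extrinsics"][:3,3])
A=wplane(w,[(262,73),(262,311)],.072); B=wplane(w,[(228,118),(296,118),(231,252),(294,252)],.035)
print(A,np.linalg.norm(A[0]-A[1]),A.mean(0)); print(B.mean(0))
for n,P in(("caseend",A),("saddle",B)): print(n,np.round((P-p)@Rm*1e3,1).tolist())
E
```

```text
13.9167 [ 0.39096052 -0.32154439  0.14545897] [ 0.32767116 -0.30025123  0.28691105]
[[ 0.2978903  -0.28717097  0.072     ]
 [ 0.48360169 -0.35008348  0.072     ]] 0.19607830703579796 [ 0.390746   -0.31862722  0.072     ]
[ 0.38695282 -0.31664186  0.035     ]
caseend [[73.8, 2.4, -98.9], [73.1, 2.8, 97.1]]
saddle [[110.6, -25.8, -66.2], [110.7, 31.5, -66.3], [110.2, -26.0, 56.1], [110.3, 33.2, 56.3]]
```

```bash
python3 -m inch '[{"linear":[0.035,0.001,0],"delta_rot":[0,0,0]},{"linear":[0.035,0,0],"delta_rot":[0,0,0]},{"linear":[0.03,0,0],"delta_rot":[0,0,0]},{"linear":[0.012,0,0],"delta_rot":[0,0,0]},{"linear":[0,0,0],"delta_rot":[0,0,0]},{"linear":[0,0,0],"delta_rot":[0,0,0]}]'
python3 - <<'E'
from mv import *
from plant import optics
w=optics.read_camera("wrist") 
s,p,Rm=cur(); print(s["t"],p,np.round(s["contact_force"],1))
cv2.imwrite("pics/w11.png",w["image"][:,:,::-1])
E
```

```text
t: 14.42
eef_pos: [0.3913, -0.3206, 0.0341]
ee_rot: [0.258, 1.558, -0.257]
contact_force: [-0.1, -1.1, 0.3]
width: 0.997
14.4667 [ 0.39183395 -0.32149935  0.03492489] [0.6 0.4 0.2]
```

View pics/w11.png

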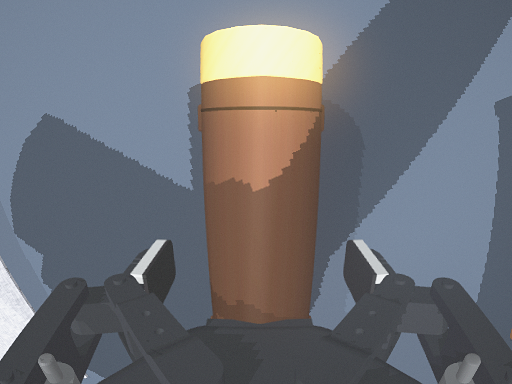

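```bash
python3 -m inch '[{"linear":[0.0015,0.0005,0],"delta_rot":[0,0,0]},{"linear":[0,0,0],"delta_rot":[0,0,0]},{"linear":[0,0,0],"delta_rot":[0,0,0]},{"linear":[0,0,0],"delta_rot":[0,0,0]},{"linear":[0,0,0],"delta_rot":[0,0,0]},{"linear":[0,0,0],"delta_rot":[0,0,0]},{"linear":[0,0,0],"delta_rot":[0,0,0]},{"linear":[0,0,0],"delta_rot":[0,0,0]}]' 1
python3 - <<'E'
from mv import *
from plant import optics
w=optics.read_camera("side") 
s,p,Rm=cur(); print(s["t"],p,np.round(s["contact_force"],1),s["width"])
cv2.imwrite("pics/s12.png",cv2.resize(w["image"][220:360,220:360,::-1],None,fx=4.2,fy=4.2,interpolation=2))
cv2.imwrite("pics/w12.png",optics.read_camera("wrist")["image"][:,:,::-1])
E
```

```text
t: 15.13
eef_pos: [0.3921, -0.32, 0.0342]
ee_rot: [0.262, 1.555, -0.258]
contact_force: [1.9, 5.7, 9.8]
width: 0.587
15.1833 [ 0.39207962 -0.32007673  0.03422029] [2.  5.2 8.6] 0.589388220720863
```

View pics/s12.png

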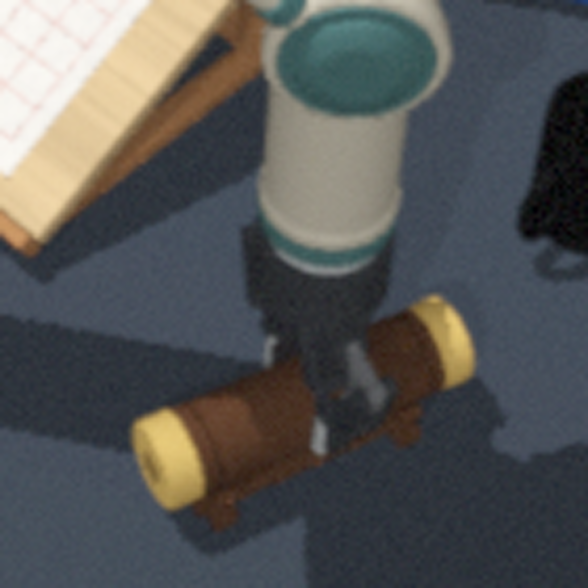

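View pics/w12.png

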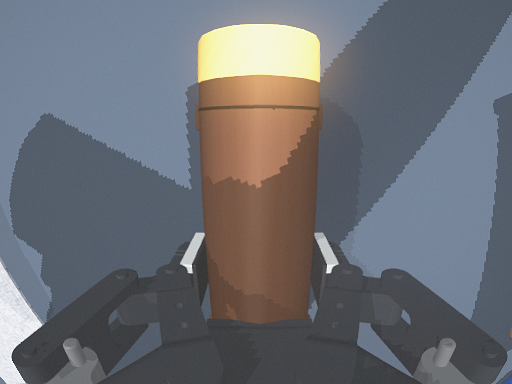

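```bash
python3 -m inch '[{"linear":[-0.005,0,0],"delta_rot":[0,0,0]},{"linear":[-0.02,0,0],"delta_rot":[0,0,0]},{"linear":[-0.04,0,0],"delta_rot":[0,0,0]},{"linear":[-0.04,0,0],"delta_rot":[0,0,0]},{"linear":[-0.04,0,0],"delta_rot":[0,0,0]},{"linear":[-0.04,0,0],"delta_rot":[0,0,0]},{"linear":[-0.04,0,0],"delta_rot":[0,0,0]},{"linear":[-0.02,0,0],"delta_rot":[0,0,0]},{"linear":[0,0,0],"delta_rot":[0,0,0]},{"linear":[0,0,0],"delta_rot":[0,0,0]}]'
python3 - <<'E'
from mv import *
from plant import optics
s,p,Rm=cur(); print(s["t"],p,np.round(s["contact_force"],1),s["width"],np.round(s["q"],2))
cv2.imwrite("pics/w13.png",optics.read_camera("wrist")["image"][:,:,::-1])
plan(p,Rm,p,down(0))
E
```

```text
t: 16.07
eef_pos: [0.3914, -0.3217, 0.2786]
ee_rot: [0.258, 1.555, -0.26]
contact_force: [0.1, 0.3, -2.6]
width: 0.584
16.0667 [ 0.39140985 -0.32171319  0.27860619] [ 0.1  0.3 -2.6] 0.5837301889387119 [-0.82  0.15  1.56 -0.    1.43 -2.06]
 shift tool mm [0. 0. 0.] rows 0.0
 turn deg [7.108e+01 5.000e-02 8.000e-02] rows 9.93
```

View pics/w13.png

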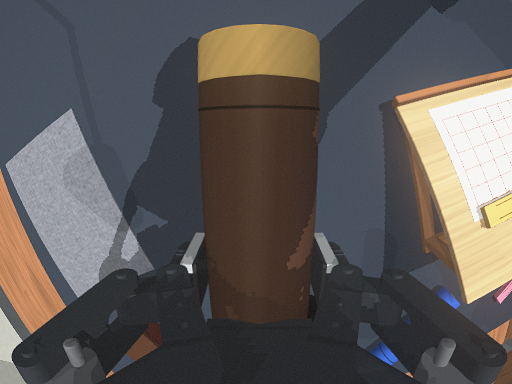

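```bash
python3 -m inch '[{"linear":[0,0,0],"delta_rot":[7.11,0,0]},{"linear":[0,0,0],"delta_rot":[7.11,0,0]},{"linear":[0,0,0],"delta_rot":[7.11,0,0]},{"linear":[0,0,0],"delta_rot":[7.11,0,0]},{"linear":[0,0,0],"delta_rot":[7.11,0,0]},{"linear":[0,0,0],"delta_rot":[7.11,0,0]},{"linear":[0,0,0],"delta_rot":[7.11,0,0]},{"linear":[0,0,0],"delta_rot":[7.11,0,0]},{"linear":[0,0,0],"delta_rot":[7.11,0,0]},{"linear":[0,0,0],"delta_rot":[7.11,0,0]},{"linear":[0,0,0],"delta_rot":[0,0,6.67]},{"linear":[0,0,0],"delta_rot":[0,0,6.67]}]'
python3 -m inch '[{"linear":[0,0,0],"delta_rot":[0,0,6.67]},{"linear":[0,0,0],"delta_rot":[0,0,0]},{"linear":[0,0,0],"delta_rot":[0,0,0]}]'
cat > tgt.py <<'E'
from mv import *
T=board_T(.5337,.0339,0); up=T[:3,0]; n=T[:3,2]
TH=8
def tcp_target(du=0,dh=0,y=.037,th=TH,D=.0118):
    pb=np.array([.5301,.0391,.1252]); S=pb-.008*n
    ax=S+(.03807+du)*up+(.026+dh)*n; ax[1]=y
    return ax+boardrot(th,1)[:,0]*D
def err():
    s,p,Rm=cur(); ax=p-Rm[:,0]*.0118; ref=tcp_target()-boardrot(TH,1)[:,0]*.0118
    d=T[:3,:3].T@(ax-ref); print("t",round(s["t"],2),"axis off target (up,y,height) mm",np.round(d*1e3,1),"F board",np.round(T[:3,:3].T@s["contact_force"],1))
    return s,p,Rm
E
python3 - <<'E'
from tgt import *
s,p,Rm=err(); print(p,np.round(s["q"],2),s["width"])
plan(p,Rm,tcp_target(.02,.06),boardrot(TH,1))
E
```

```text
t: 17.12
eef_pos: [0.3924, -0.3206, 0.2747]
ee_rot: [1.312, 1.04, -1.033]
contact_force: [-0.9, 0.2, -1.9]
width: 0.587
t: 17.37
eef_pos: [0.3889, -0.3205, 0.2748]
ee_rot: [1.359, 0.954, -0.954]
contact_force: [0.2, -0.1, -2.3]
width: 0.588
t 17.37 axis off target (up,y,height) mm [ -90.8 -357.5  192. ] F board [-0.9 -0.1 -2.1]
[ 0.38894327 -0.32045173  0.27480013] [-1.05  0.02  1.76  0.32  1.2  -1.13] 0.5879676864990079
 shift tool mm [ 115.9  126.9 -357.7] rows 9.52
 turn deg [-0.32 -0.23  0.38] rows 0.05
```

```bash
python3 -m inch '[{"linear":[0.004,0.0127,-0.0358],"delta_rot":[0,0,0]},{"linear":[0.008,0.0127,-0.0358],"delta_rot":[0,0,0]},{"linear":[0.012,0.0127,-0.0358],"delta_rot":[0,0,0]},{"linear":[0.012,0.0127,-0.0358],"delta_rot":[0,0,0]},{"linear":[0.012,0.0127,-0.0358],"delta_rot":[0,0,0]},{"linear":[0.012,0.0127,-0.0358],"delta_rot":[0,0,0]},{"linear":[0.014,0.0127,-0.0358],"delta_rot":[0,0,0]},{"linear":[0.014,0.0127,-0.0358],"delta_rot":[0,0,0]},{"linear":[0.014,0.0127,-0.0358],"delta_rot":[0,0,0]},{"linear":[0.014,0.0127,-0.0358],"delta_rot":[-0.3,-0.2,0.4]},{"linear":[0,0,0],"delta_rot":[0,0,0]},{"linear":[0,0,0],"delta_rot":[0,0,0]}]'
python3 - <<'E'
from tgt import *
from plant import optics
t=optics.read_camera("top");sd=optics.read_camera("side");w=optics.read_camera("wrist")
s,p,Rm=err(); print(p,np.round(s["q"],2),s["width"])
plan(p,Rm,tcp_target(.006,.012),boardrot(TH,1))
cv2.imwrite("pics/w14.png",w["image"][:,:,::-1])
cv2.imwrite("pics/tc14.png",cv2.resize(t["image"][150:280,180:310,::-1],None,fx=5,fy=4.5,interpolation=2))
cv2.imwrite("pics/sc14.png",cv2.resize(sd["image"][130:240,180:310,::-1],None,fx=5.5,fy=5.4,interpolation=2))
E
```

```text
t: 18.37
eef_pos: [0.551, 0.0407, 0.2102]
ee_rot: [1.345, 0.951, -0.941]
contact_force: [0.5, -1.2, -1.6]
width: 0.583
t 18.52 axis off target (up,y,height) mm [22.2 -0.4 60.4] F board [-2.7  1.  -1.7]
[0.55063445 0.03657403 0.21161771] [-0.07  0.08  1.87  0.03  0.84 -0.1 ] 0.5880933345721349
 shift tool mm [50.1 -9.6 -0.6] rows 1.22
 turn deg [ 0.3   0.18 -0.22] rows 0.04
```

View pics/w14.png

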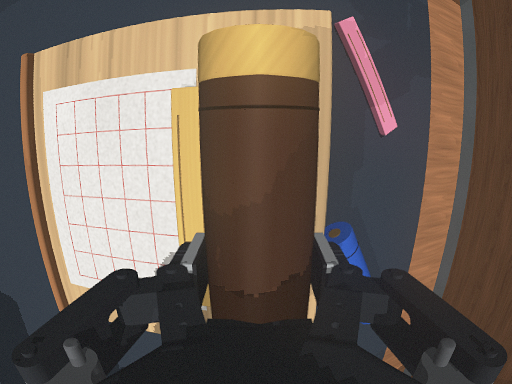

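View pics/tc14.png

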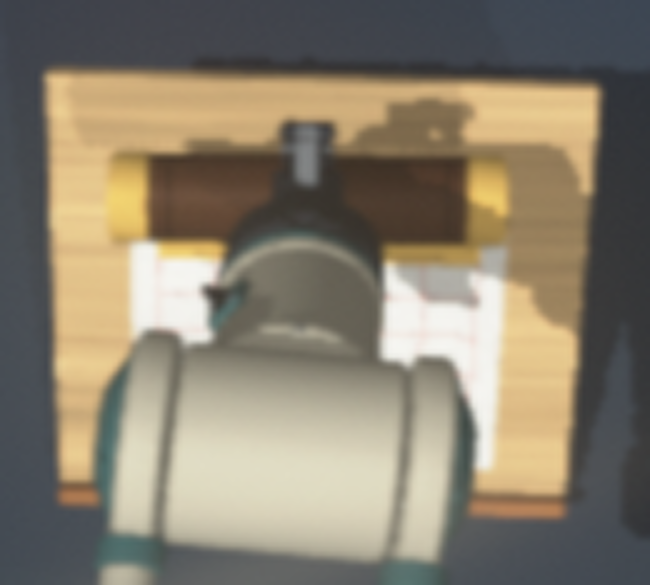

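View pics/sc14.png

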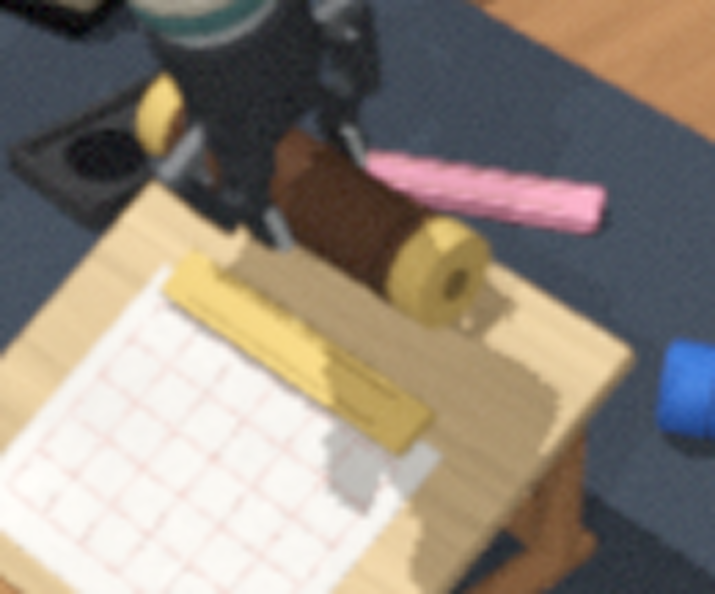

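```bash
python3 -m inch '[{"linear":[0.02,0,0.0045],"delta_rot":[0.3,0.2,-0.2]},{"linear":[0.02,-0.004,0],"delta_rot":[0,0,0]},{"linear":[0.01,-0.0056,0],"delta_rot":[0,0,0]},{"linear":[0,0,0],"delta_rot":[0,0,0]},{"linear":[0,0,0],"delta_rot":[0,0,0]},{"linear":[0,0,0],"delta_rot":[0,0,0]}]'
python3 - <<'E'
from tgt import *
from plant import optics
t=optics.read_camera("top");sd=optics.read_camera("side");w=optics.read_camera("wrist")
s,p,Rm=err(); print(p,np.round(s["q"],2),s["width"])
plan(p,Rm,tcp_target(.001,.001,y=.0325),boardrot(TH,1))
cv2.imwrite("pics/w15.png",w["image"][:,:,::-1])
cv2.imwrite("pics/tc15.png",cv2.resize(t["image"][160:240,185:310,::-1],None,fx=6.4,fy=6.4,interpolation=2))
cv2.imwrite("pics/sc15.png",cv2.resize(sd["image"][130:240,180:310,::-1],None,fx=5.5,fy=5.4,interpolation=2))
E
```

```text
t: 19.02
eef_pos: [0.5596, 0.0309, 0.163]
ee_rot: [1.357, 0.944, -0.947]
contact_force: [0.4, -0.1, -2.0]
width: 0.585
t 19.17 axis off target (up,y,height) mm [ 7.3 -5.4 13.3] F board [-0.2  0.1 -2.4]
[0.55956859 0.03157113 0.16312478] [-0.09  0.14  1.93  0.05  0.72 -0.12] 0.5848791752146665
 shift tool mm [13.1 -4.7 -0.9] rows 0.33
 turn deg [-0.06 -0.01 -0.24] rows 0.03
```

View pics/w15.png

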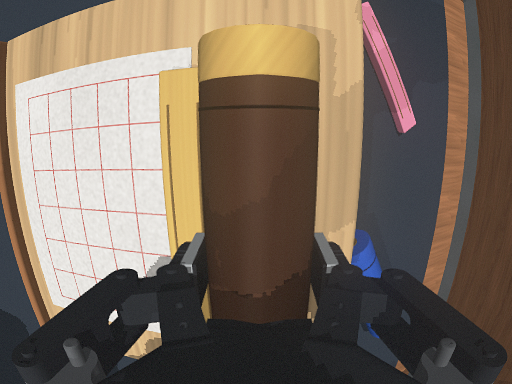

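View pics/tc15.png

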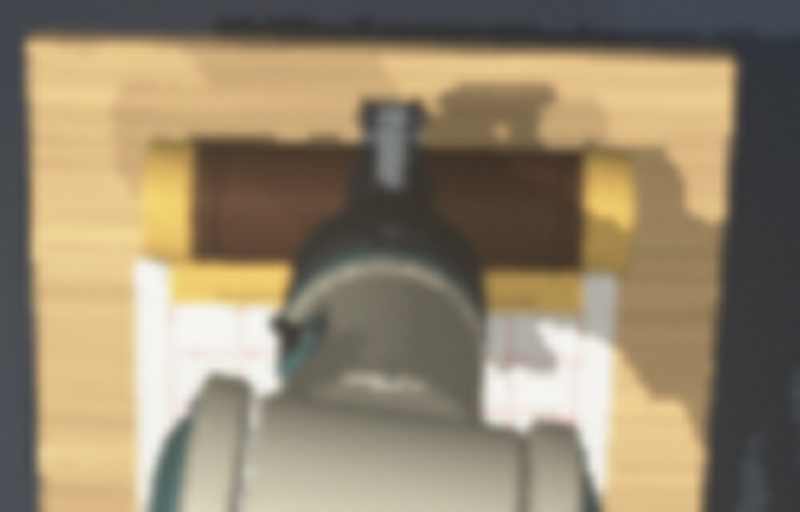

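View pics/sc15.png

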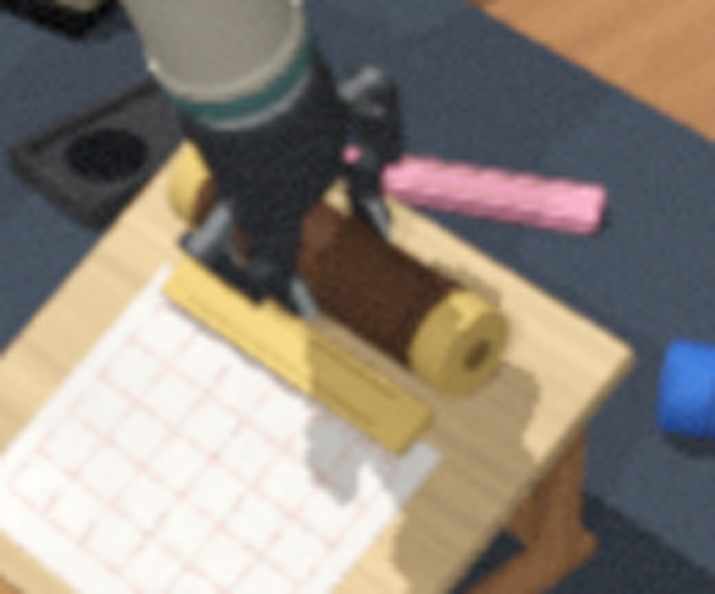

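```bash
python3 -m inch '[{"linear":[0.004,-0.001,-0.002],"delta_rot":[0,0,-0.2]},{"linear":[0.004,-0.001,-0.002],"delta_rot":[0,0,0]},{"linear":[0.0038,-0.0007,0],"delta_rot":[0,0,0]},{"linear":[0,0,0],"delta_rot":[0,0,0]},{"linear":[0,0,0],"delta_rot":[0,0,0]},{"linear":[0,0,0],"delta_rot":[0,0,0]}]'
python3 - <<'E'
from tgt import *
from plant import optics
t=optics.read_camera("top");sd=optics.read_camera("side")
s,p,Rm=err(); print(s["width"])
plan(p,Rm,tcp_target(.001,.001,y=.0355),boardrot(TH,1))
cv2.imwrite("pics/tc16.png",cv2.resize(t["image"][160:240,185:310,::-1],None,fx=6.4,fy=6.4,interpolation=2))
cv2.imwrite("pics/sc16.png",cv2.resize(sd["image"][140:220,190:280,::-1],None,fx=8,fy=7,interpolation=2))
E
```

```text
t: 19.67
eef_pos: [0.5601, 0.0362, 0.1494]
ee_rot: [1.354, 0.951, -0.95]
contact_force: [0.7, 0.2, -1.8]
width: 0.587
t 19.77 axis off target (up,y,height) mm [ 1.6 -0.9  1.1] F board [-0.5  0.3 -1.8]
0.5841082949270574
 shift tool mm [ 0.2 -0.5  0.6] rows 0.02
 turn deg [-0.02 -0.04  0.12] rows 0.02
```

View pics/tc16.png

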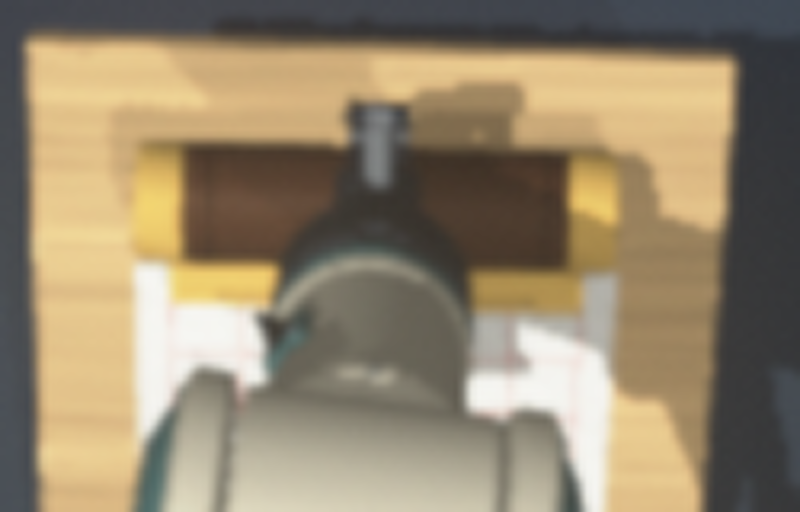

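View pics/sc16.png

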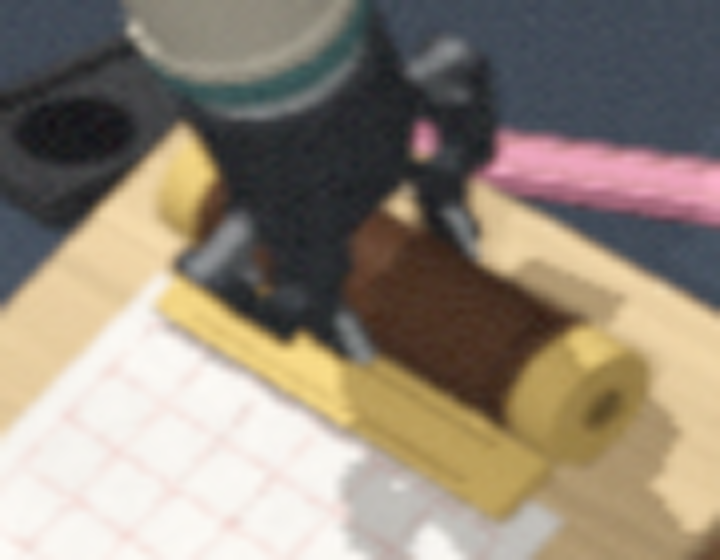

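```bash
python3 -m inch '[{"linear":[0.001,0.0001,0],"delta_rot":[0,0,0]},{"linear":[0,0,0],"delta_rot":[0,0,0]},{"linear":[0,0,0],"delta_rot":[0,0,0]}]'; python3 -c "
from tgt import *
err()"
python3 -m inch '[{"linear":[0.001,0.0001,0],"delta_rot":[0,0,0]},{"linear":[0,0,0],"delta_rot":[0,0,0]},{"linear":[0,0,0],"delta_rot":[0,0,0]}]'; python3 -c "
from tgt import *
err()"
python3 -m inch '[{"linear":[0.001,0.0001,0],"delta_rot":[0,0,0]},{"linear":[0,0,0],"delta_rot":[0,0,0]},{"linear":[0,0,0],"delta_rot":[0,0,0]}]'; python3 -c "
from tgt import *
err()"
```

```text
t: 20.02
eef_pos: [0.5607, 0.0361, 0.1491]
ee_rot: [1.355, 0.95, -0.949]
contact_force: [-1.2, 0.2, 0.5]
width: 0.588
t 20.02 axis off target (up,y,height) mm [ 1.8 -0.9  0.4] F board [-0.8  0.2  1. ]
t: 20.27
eef_pos: [0.5607, 0.0361, 0.149]
ee_rot: [1.355, 0.95, -0.949]
contact_force: [-6.1, -0.6, 8.1]
width: 0.584
t 20.27 axis off target (up,y,height) mm [ 1.7 -0.9  0.4] F board [-1.6 -0.6 10. ]
t: 20.52
eef_pos: [0.5607, 0.0361, 0.149]
ee_rot: [1.354, 0.95, -0.949]
contact_force: [-12.5, 0.6, 15.8]
width: 0.587
t 20.52 axis off target (up,y,height) mm [ 1.8 -0.9  0.3] F board [-3.6  0.6 19.8]
```

```bash
python3 -m inch '[{"linear":[-0.0019,-0.0002,0],"delta_rot":[0,0,0]},{"linear":[0,-0.0007,0],"delta_rot":[0,0,0]},{"linear":[0,0,0],"delta_rot":[0,0,0]},{"linear":[0,0,0],"delta_rot":[0,0,0]}]'; python3 -c "
from tgt import *
err()"
python3 -m inch '[{"linear":[0,-0.0005,0],"delta_rot":[0,0,0]},{"linear":[0,0,0],"delta_rot":[0,0,0]},{"linear":[0,0,0],"delta_rot":[0,0,0]}]'; python3 -c "
from tgt import *
err()"
python3 - <<'E'
from tgt import *
from plant import optics
w=optics.read_camera("wrist");sd=optics.read_camera("side")
cv2.imwrite("pics/w17.png",cv2.resize(w["image"][40:260,130:230,::-1],None,fx=3.5,fy=2.7,interpolation=2))
cv2.imwrite("pics/sc17.png",cv2.resize(sd["image"][140:220,190:280,::-1],None,fx=8,fy=7,interpolation=2))
E
```

```text
t: 20.85
eef_pos: [0.5602, 0.036, 0.1488]
ee_rot: [1.355, 0.95, -0.949]
contact_force: [-3.3, -0.4, 5.2]
width: 0.592
t 20.85 axis off target (up,y,height) mm [ 1.2 -1.   0.4] F board [-0.4 -0.4  6.2]
t: 21.1
eef_pos: [0.5602, 0.036, 0.1488]
ee_rot: [1.355, 0.949, -0.949]
contact_force: [-2.5, -0.5, 5.4]
width: 0.587
t 21.1 axis off target (up,y,height) mm [ 1.2 -1.   0.4] F board [ 0.3 -0.5  5.9]
```

View pics/w17.png

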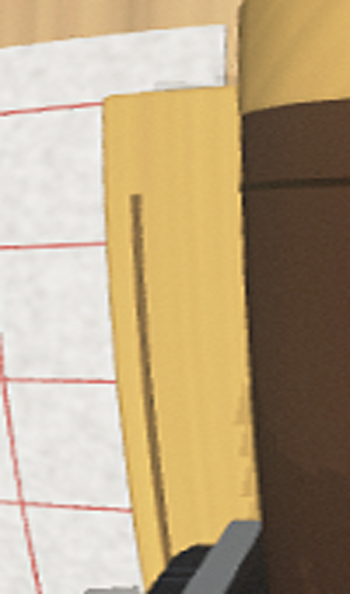

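View pics/sc17.png

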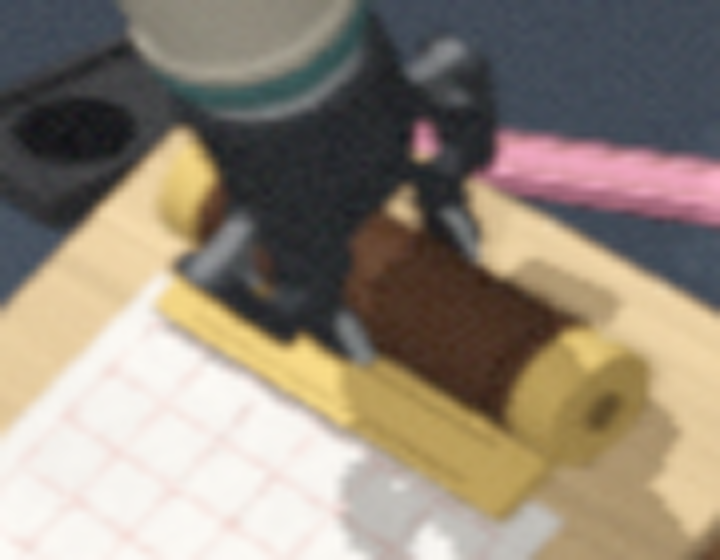

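```bash
python3 -m inch '[{"linear":[-0.0004,-0.0004,0],"delta_rot":[0,0,0]},{"linear":[0,0,0],"delta_rot":[0,0,0]},{"linear":[0,0,0],"delta_rot":[0,0,0]}]'; python3 -c "
from tgt import *
err()"
python3 -m inch '[{"linear":[0,-0.0004,0],"delta_rot":[0,0,0]},{"linear":[0,0,0],"delta_rot":[0,0,0]},{"linear":[0,0,0],"delta_rot":[0,0,0]}]'; python3 -c "
from tgt import *
err()"

```

```text
t: 21.45
eef_pos: [0.5592, 0.0361, 0.1483]
ee_rot: [1.355, 0.95, -0.95]
contact_force: [-0.3, 0.6, 1.0]
width: 0.585
t 21.45 axis off target (up,y,height) mm [ 0.1 -1.   0.4] F board [0.2 0.6 1. ]
t: 21.7
eef_pos: [0.5588, 0.0361, 0.1481]
ee_rot: [1.355, 0.95, -0.95]
contact_force: [1.4, -1.0, -1.8]
width: 0.588
t 21.7 axis off target (up,y,height) mm [-0.3 -1.   0.4] F board [ 0.4 -1.  -2.2]
```

```bash
python3 -m inch '[{"linear":[0.0003,-0.0004,0],"delta_rot":[0,0,0]},{"linear":[0,0,0],"delta_rot":[0,0,0]},{"linear":[0,0,0],"delta_rot":[0,0,0]}]'; python3 -c "
from tgt import *
err()"
python3 -m inch '[{"linear":[0,-0.0004,0],"delta_rot":[0,0,0]},{"linear":[0,0,0],"delta_rot":[0,0,0]},{"linear":[0,0,0],"delta_rot":[0,0,0]}]'; python3 -c "
from tgt import *
err()"

```

```text
t: 21.95
eef_pos: [0.5587, 0.0361, 0.148]
ee_rot: [1.355, 0.95, -0.949]
contact_force: [1.1, -0.4, -0.8]
width: 0.584
t 21.95 axis off target (up,y,height) mm [-0.4 -0.9  0.4] F board [ 0.6 -0.4 -1.2]
t: 22.2
eef_pos: [0.5576, 0.0361, 0.1475]
ee_rot: [1.354, 0.951, -0.95]
contact_force: [0.5, -0.1, -0.8]
width: 0.592
t 22.2 axis off target (up,y,height) mm [-1.6 -0.9  0.4] F board [ 0.  -0.1 -1. ]
```

```bash
python3 - <<'E'
from tgt import *
from plant import optics
w=optics.read_camera("wrist");sd=optics.read_camera("side");t=optics.read_camera("top")
cv2.imwrite("pics/w18.png",cv2.resize(w["image"][40:260,130:230,::-1],None,fx=3.5,fy=2.7,interpolation=2))
cv2.imwrite("pics/sc18.png",cv2.resize(sd["image"][140:220,190:280,::-1],None,fx=8,fy=7,interpolation=2))
cv2.imwrite("pics/tc18.png",cv2.resize(t["image"][180:220,185:310,::-1],None,fx=6.4,fy=12,interpolation=2))
err()
E
```

```text
t 22.35 axis off target (up,y,height) mm [-1.7 -0.9  0.4] F board [ 0.2  0.2 -1.3]
```

View pics/w18.png

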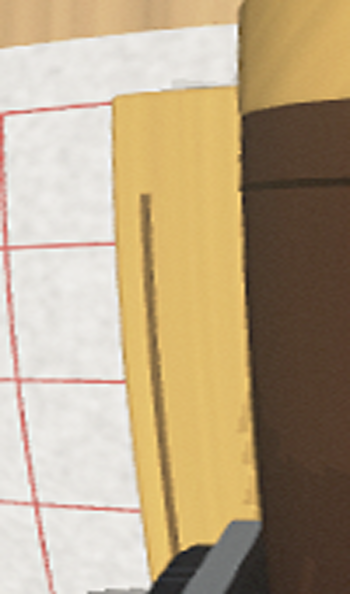

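View pics/sc18.png

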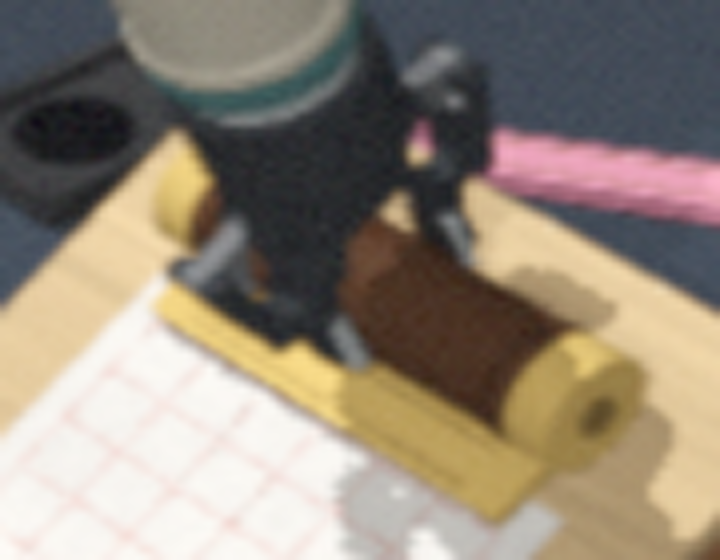

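View pics/tc18.png

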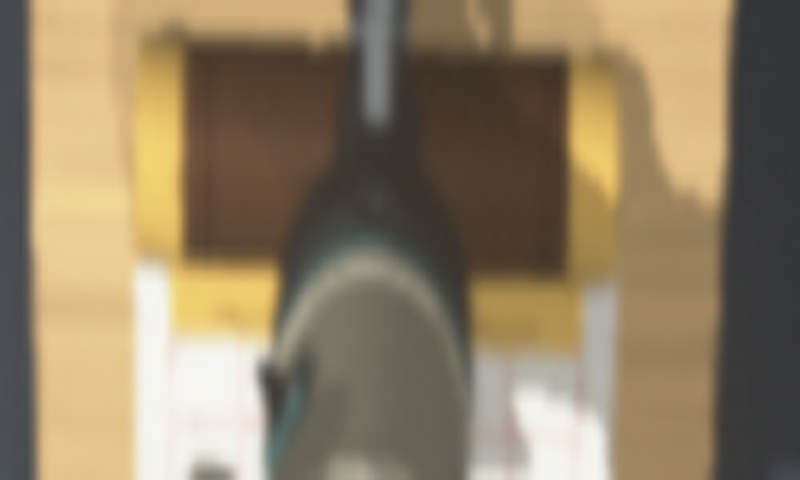

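```bash
python3 - <<'E'
from tgt import *
from plant import optics
w=optics.read_camera("wrist")
s,p,Rm=err()
ax=p-Rm[:,0]*.0118; S=ax-.026*n
for h,pts in((.014,[(114,100),(118,245),(127,381),(139,505)]),):
    uv=np.array(pts)/[3.5,2.7]+[130,40]
    o,v=wray(w,uv); o=T[:3,:3].T@(o-S); v=v@T[:3,:3]
    print(np.round((o+v*((h-o[2])/v[:,2])[:,None])*1e3,1))
E
```

```text
t 22.4 axis off target (up,y,height) mm [-1.6 -0.9  0.5] F board [-0.3 -0.4 -1.7]
[[-51.9  89.3  14. ]
 [-51.8  61.2  14. ]
 [-51.8  34.5  14. ]
 [-52.2   8.4  14. ]]
```

```bash
python3 -m inch '[{"linear":[0.0003,-0.0005,0],"delta_rot":[0,0,0]},{"linear":[0,0,0],"delta_rot":[0,0,0]},{"linear":[0,0,0],"delta_rot":[0,0,0]},{"linear":[0,0,0],"delta_rot":[0,0,0]}]'; python3 -c "
from tgt import *
err()"
python3 -m inch '[{"linear":[0,0,0],"delta_rot":[0,0,0]},{"linear":[0,0,0],"delta_rot":[0,0,0]}]'; python3 -c "
from tgt import *
err()"
python3 -m inch '[{"linear":[0,0,0],"delta_rot":[0,0,0]}]'; python3 -c "
from tgt import *
err()"
```

```text
t: 22.73
eef_pos: [0.5576, 0.0361, 0.1475]
ee_rot: [1.355, 0.95, -0.95]
contact_force: [-0.7, -0.4, 0.3]
width: 0.583
t 22.73 axis off target (up,y,height) mm [-1.7 -0.9  0.4] F board [-0.5 -0.4  0.5]
t: 22.9
eef_pos: [0.5576, 0.0361, 0.1475]
ee_rot: [1.355, 0.95, -0.95]
contact_force: [0.1, 0.3, 0.7]
width: 0.586
t 22.9 axis off target (up,y,height) mm [-1.6 -0.9  0.4] F board [0.4 0.3 0.6]
t: 22.98
eef_pos: [0.5576, 0.0361, 0.1474]
ee_rot: [1.355, 0.95, -0.95]
contact_force: [0.1, 0.7, 1.4]
width: 0.588
t 22.98 axis off target (up,y,height) mm [-1.7 -0.9  0.4] F board [0.7 0.7 1.2]
```

```bash
python3 -m inch '[{"linear":[0,-0.0005,0],"delta_rot":[0,0,0]},{"linear":[0,0,0],"delta_rot":[0,0,0]},{"linear":[0,0,0],"delta_rot":[0,0,0]}]'; python3 -c "
from tgt import *
err()"
python3 -m inch '[{"linear":[0,-0.0005,0],"delta_rot":[0,0,0]},{"linear":[0,0,0],"delta_rot":[0,0,0]},{"linear":[0,0,0],"delta_rot":[0,0,0]}]'; python3 -c "
from tgt import *
err()"
```

```text
t: 23.23
eef_pos: [0.5576, 0.0361, 0.1474]
ee_rot: [1.355, 0.949, -0.949]
contact_force: [0.8, 0.1, 1.8]
width: 0.586
t 23.23 axis off target (up,y,height) mm [-1.7 -0.9  0.4] F board [1.5 0.1 1.2]
t: 23.48
eef_pos: [0.5568, 0.0361, 0.147]
ee_rot: [1.355, 0.95, -0.95]
contact_force: [2.4, 0.8, 0.6]
width: 0.589
t 23.48 axis off target (up,y,height) mm [-2.6 -1.   0.4] F board [ 2.4  0.8 -0.6]
```

```bash
python3 - <<'E'
from tgt import *
from plant import optics
w=optics.read_camera("wrist");sd=optics.read_camera("side")
cv2.imwrite("pics/w19.png",cv2.resize(w["image"][40:260,130:230,::-1],None,fx=3.5,fy=2.7,interpolation=2))
cv2.imwrite("pics/sc19.png",cv2.resize(sd["image"][140:220,190:280,::-1],None,fx=8,fy=7,interpolation=2))
err()
E
```

```text
t 23.58 axis off target (up,y,height) mm [-2.6 -0.9  0.4] F board [ 1.2 -0.1 -0.8]
```

View pics/w19.png

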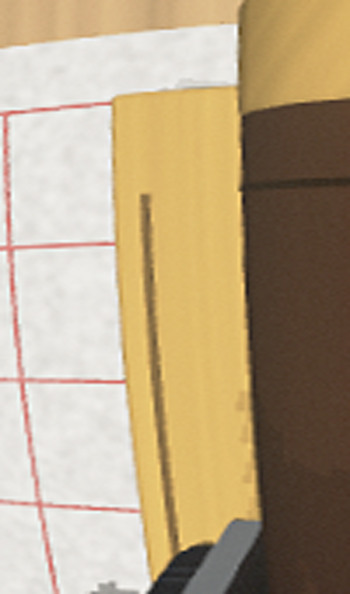

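View pics/sc19.png

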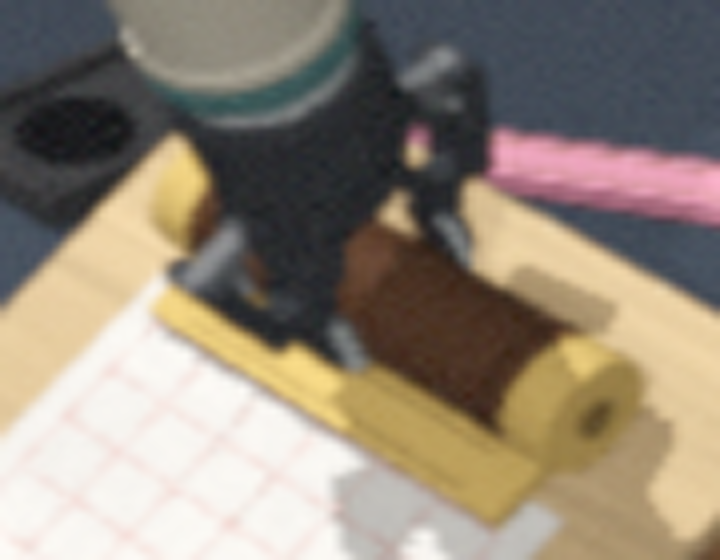

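```bash
python3 -m inch '[{"linear":[0.0004,0,0],"delta_rot":[0,0,0]},{"linear":[0,0,0],"delta_rot":[0,0,0]},{"linear":[0,0,0],"delta_rot":[0,0,0]}]'; python3 -c "
from tgt import *
err()"
python3 -m inch '[{"linear":[0,0,0],"delta_rot":[0,0,0]},{"linear":[0,0,0],"delta_rot":[0,0,0]},{"linear":[0,0,0],"delta_rot":[0,0,0]},{"linear":[0,0,0],"delta_rot":[0,0,0]}]' -0.6
python3 - <<'E'
from tgt import *
from plant import optics
w=optics.read_camera("wrist");sd=optics.read_camera("side")
cv2.imwrite("pics/w20.png",w["image"][:,:,::-1])
cv2.imwrite("pics/sc20.png",cv2.resize(sd["image"][140:220,190:280,::-1],None,fx=8,fy=7,interpolation=2))
err()
E
```

```text
t: 23.83
eef_pos: [0.5568, 0.0361, 0.147]
ee_rot: [1.355, 0.95, -0.949]
contact_force: [-0.2, 0.1, 4.9]
width: 0.589
t 23.83 axis off target (up,y,height) mm [-2.6 -0.9  0.4] F board [2.1 0.1 4.4]
t: 24.17
eef_pos: [0.5563, 0.0361, 0.146]
ee_rot: [1.354, 0.951, -0.951]
contact_force: [-0.7, 0.3, 0.2]
width: 0.797
t 24.27 axis off target (up,y,height) mm [-3.2 -0.9 -0.1] F board [ 0.2 -0.2 -0.3]
```

View pics/w20.png

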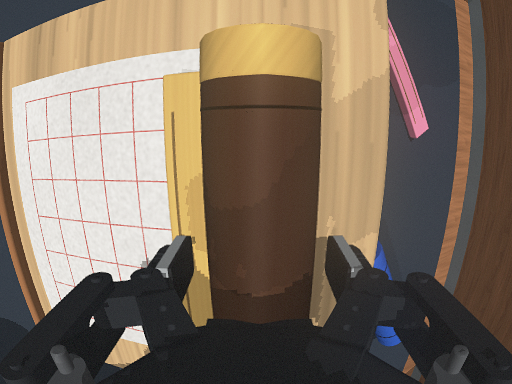

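View pics/sc20.png

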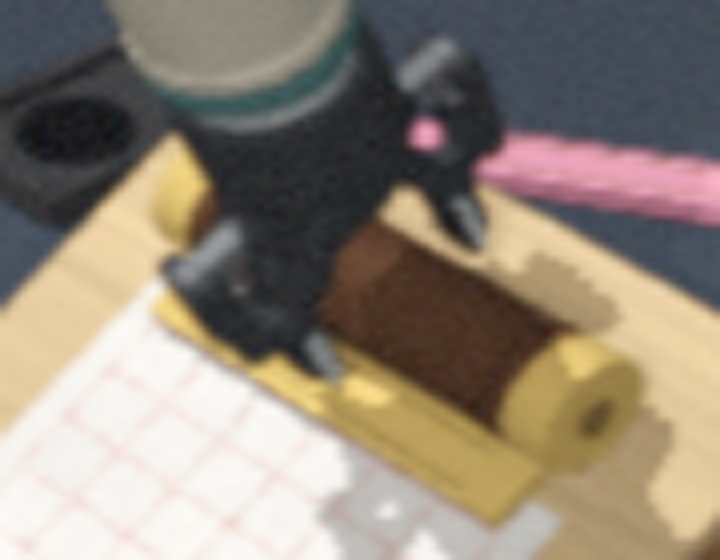

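Released: in both views the case stays against the bar, with both fingers clear at wrist pixels (190,240) and (330,240). I retreat along the tool axis.

```bash
python3 -m inch '[{"linear":[-0.005,0.0003,0],"delta_rot":[0,0,0]},{"linear":[-0.015,0,0],"delta_rot":[0,0,0]},{"linear":[-0.02,0,0],"delta_rot":[0,0,0]},{"linear":[-0.03,0,0],"delta_rot":[0,0,0]},{"linear":[-0.03,0,0],"delta_rot":[0,0,0]},{"linear":[-0.03,0,0],"delta_rot":[0,0,0]},{"linear":[-0.03,0,0],"delta_rot":[0,0,0]},{"linear":[-0.03,0,0],"delta_rot":[0,0,0]},{"linear":[0,0,0],"delta_rot":[0,0,0]},{"linear":[0,0,0],"delta_rot":[0,0,0]},{"linear":[0,0,0],"delta_rot":[0,0,0]},{"linear":[0,0,0],"delta_rot":[0,0,0]}]'
python3 - <<'E'
from tgt import *
from plant import optics
w=optics.read_camera("wrist");sd=optics.read_camera("side");t=optics.read_camera("top")
cv2.imwrite("pics/w21.png",w["image"][:,:,::-1])
cv2.imwrite("pics/s21.png",sd["image"][:,:,::-1])
cv2.imwrite("pics/t21.png",t["image"][:,:,::-1])
E
```

```text
t: 25.27
eef_pos: [0.4917, 0.036, 0.3237]
ee_rot: [1.354, 0.953, -0.952]
contact_force: [-0.5, 0.8, 0.9]
width: 0.796
```

View pics/w21.png

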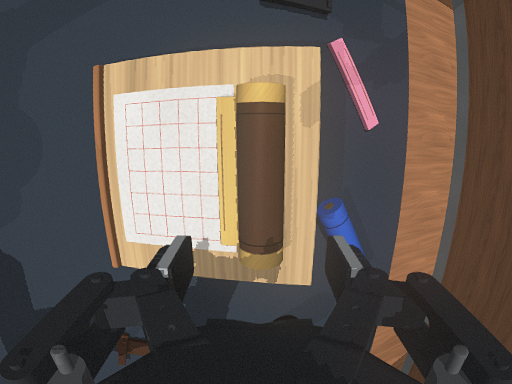

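View pics/s21.png

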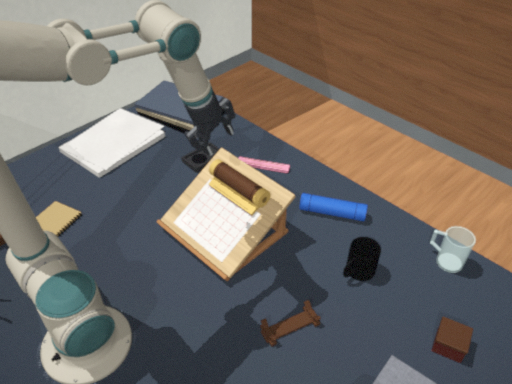

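View pics/t21.png

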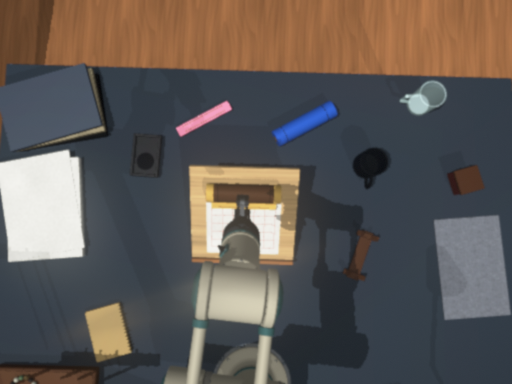

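```bash
python3 - <<'E'
from tgt import *
from plant import optics
w=optics.read_camera("wrist");sd=optics.read_camera("side")
cv2.imwrite("pics/wc22.png",cv2.resize(w["image"][75:275,190:300,::-1],None,fx=4,fy=3,interpolation=2))
cv2.imwrite("pics/sc22.png",cv2.resize(sd["image"][140:230,170:300,::-1],None,fx=6,fy=6,interpolation=2))
E
```

```text
(no output)
```

View pics/wc22.png

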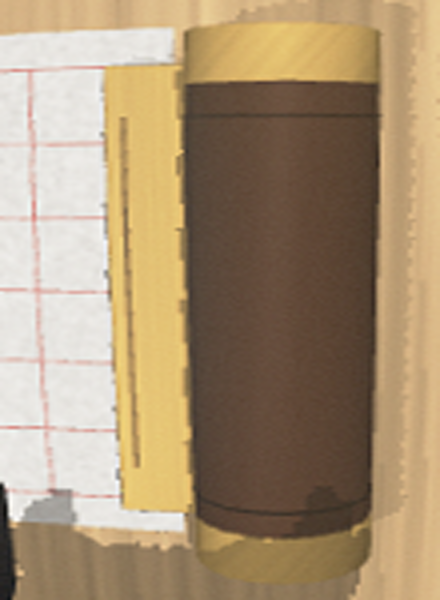

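View pics/sc22.png

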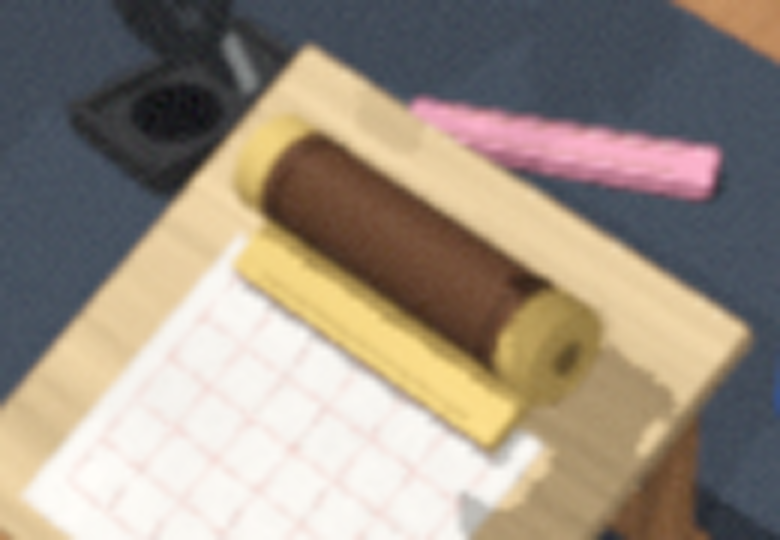

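```bash
python3 - <<'E'
from tgt import *
from plant import optics
w=optics.read_camera("wrist")
def on(pts,h):
    uv=np.array(pts)/[4.,3.]+[190,75]; o,v=wray(w,uv); o=T[:3,:3].T@(o-T[:3,3]); v=v@T[:3,:3]
    return np.round((o+v*((h-o[2])/v[:,2])[:,None])*1e3,1).tolist()
print("sheet top corners",on([(174,28),(184,530)],0)); print("bar low edge ends",on([(106,66),(122,508)],.014))
E
```

```text
sheet top corners [[1.2, 107.9, 0.0], [0.6, -101.5, 0.0]]
bar low edge ends [[-15.4, 92.5, 14.0], [-15.8, -85.9, 14.0]]
```

The bar is centred on the sheet to within about 1 mm sideways, and its middle sits about 1.5 mm below the sheet's top edge, so the edge is covered. The case rests against it and the arm is clear, so I hand in.

```bash
python3 -c "
from plant import robot,status
print(status.read_state()['t']); print(robot.finish_job())"
```

```text
25.5667
the job is handed in; nothing more can be done
None
```

The job is done and was handed in at 25.6 s; no verdict was reported.

- **Brass bar:** I laid it flat across the sheet's top edge and pressed it down lightly before letting go. The last wrist-camera check puts it centred sideways within about 1 mm. Its middle sits about 1.5 mm below the edge, so the edge is covered.
- **Scroll case:** I lifted the walnut case from its rest and set it on the bare strip. I eased it down against the bar's upper side and only then let go. About 1 s later, with the arm backed well away, the pictures showed it unmoved and touching nothing else.
- **Bystanders:** In the last pictures the mug, the inkstone, and the blue and pink look-alikes are where they started.

- **Bar nudged:** Easing the case in pushed the bar about 1 mm down the slope.
- **Cameras disagreed:** The wrist and fixed cameras differed by 3–7 mm across the slope, so I centred both pieces by comparing them directly with the sheet and bar in the pictures.
- **Extra regrip:** I also gripped the bar twice on the desk, to hold it a few millimetres higher.

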